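Lay the sample bottles in the bottle warmer

TASK

Slide the warmer's switch fully off first. Then lift the loose white dust cap off each bottle that still has one and put it down inside a pocket of the blue holder (one cap to a pocket, either way up), and lay all three bottles on their sides in the cradles of the warmer, one to a cradle, each bottle's straight body resting between the two bars at the middle of their length, stopper to either end. When all the bottles and caps are in place slide the switch fully on again; leave the racks, tip box, dishes, beaker and marker where they stand.

Things in the scene. Friction and masses are not known exactly. Their poses are not given: they have to be found in the camera images.
- warmer: the bottle warmer, a fixed black block 150 x 285 x 40 mm (along its own x, y, z) and a lower switch panel 92 mm wide, 22 mm high on its +y side; on it are three cradles, each a pair of level aluminium bars along x, 12 mm thick, 120 mm long, 44 mm apart centre to centre, tops 52 mm above the bench. Origin under the middle of the whole; x points away from the robot
- cradle1 (a point): where the middle of a bottle lying properly in the first cradle comes to be: 71 mm above the bench, 19 mm above the bars' tops. x runs along the bars (away from the robot), y across them, z up
- cradle2 (a point): the same point of the middle cradle, 95 mm to the +y side of cradle1
- cradle3 (a point): the same point of the third cradle, 95 mm to the +y side of cradle2. The switch lies a further 91 mm to +y of it
- switch (a joint): the warmer's slide switch, an orange grip on an aluminium track on the warmer's grey side panel, sliding along the warmer's x. 0 = off (grip at the end nearest the robot), 0.05 m = fully on (away from the robot). Travel 50 mm; it takes about 2 N to push and stays where it is left
- switch_top (a point): centre of the top of the orange switch grip: 77 mm above the bench; the grip is an upright block 40 mm high (from 37 to 77 mm above the bench), 20 mm along the sliding direction and 28 mm across it, free on all sides. The point's x axis does not lie along the warmer's: use the cradles' axes
- holder: fixed blue cap holder, a shallow tray 74 x 214 x 14 mm with three square pockets 66 mm wide in a row along its y, walls 4 mm thick and 14 mm high; origin at the centre of its underside
- pocket1 (a point): centre of the floor of the holder's pocket 1 (4 mm above the bench, 10 mm below the rim); pockets are 70 mm apart
- pocket2 (a point): centre of the floor of the holder's pocket 2 (4 mm above the bench, 10 mm below the rim); pockets are 70 mm apart
- pocket3 (a point): centre of the floor of the holder's pocket 3 (4 mm above the bench, 10 mm below the rim); pockets are 70 mm apart
- bottle1: amber glass bottle, paper label, about 250 g, thick heavy base: straight body 54 mm across and 80 mm long, then a shoulder 10 mm long narrowing to a neck 28 mm across with a fixed blue stopper 32 mm across; 126 mm long in all. Origin at the middle of the straight body, on its axis, 40 mm above its base and 86 mm below the stopper's top; z points from base to stopper. Always present
- bottle2: amber glass bottle, paper label, about 250 g, thick heavy base: straight body 54 mm across and 80 mm long, then a shoulder 10 mm long narrowing to a neck 28 mm across with a fixed blue stopper 32 mm across; 126 mm long in all. Origin at the middle of the straight body, on its axis, 40 mm above its base and 86 mm below the stopper's top; z points from base to stopper. Always present
- bottle3: amber glass bottle, paper label, about 250 g, thick heavy base: straight body 54 mm across and 80 mm long, then a shoulder 10 mm long narrowing to a neck 28 mm across with a fixed blue stopper 32 mm across; 126 mm long in all. Origin at the middle of the straight body, on its axis, 40 mm above its base and 86 mm below the stopper's top; z points from base to stopper. Always present
- cap1: loose white dust cap, a square cup 44 x 44 mm and 40 mm high, open below, 4 mm roof, 37 mm wide inside, sitting loosely over the stopper of bottle1 at the start with its lower rim 90 mm and its top 130 mm above the bench. Origin at its centre; z points to its closed end. Absent if bottle1 has already lost its cap
- cap2: loose white dust cap, a square cup 44 x 44 mm and 40 mm high, open below, 4 mm roof, 37 mm wide inside, sitting loosely over the stopper of bottle2 at the start with its lower rim 90 mm and its top 130 mm above the bench. Origin at its centre; z points to its closed end. Absent if bottle2 has already lost its cap
- cap3: loose white dust cap, a square cup 44 x 44 mm and 40 mm high, open below, 4 mm roof, 37 mm wide inside, sitting loosely over the stopper of bottle3 at the start with its lower rim 90 mm and its top 130 mm above the bench. Origin at its centre; z points to its closed end. Absent if bottle3 has already lost its cap
- rack_blue: bystander, loose, leave it alone: blue tube rack, 80 x 150 x 50 mm; origin at the centre of its underside
- rack_purple: bystander, loose, leave it alone: purple tube rack, 80 x 150 x 50 mm; origin at the centre of its underside
- tip_box: bystander, loose, leave it alone: clear pipette-tip box with orange lid, 85 x 120 x 56 mm; origin at the centre of its underside
- dishes: bystander, loose, leave it alone: short stack of clear round dishes, 70 mm across, 30 mm high; origin at the centre of its underside
- beaker: bystander, loose, leave it alone: small glass beaker, 60 mm across, 50 mm high; origin at the centre of its underside
- marker: bystander, loose, leave it alone: white and green marker pen, 120 x 12 x 12 mm, lying along its y; origin at the centre of its underside

How it is judged:
On the way, in this order (a step that is already met when the one before it is completed fails the run):
1. the switch is fully off (value of joint switch below 0.008 m), for 0.2 s.
2. with the switch off, every cap is in a pocket and every bottle lies in a cradle (value of joint switch below 0.008 m and ((x of bottle1 in the frame of cradle1 between -0.025 and 0.025 m and y of bottle1 in the frame of cradle1 between -0.008 and 0.008 m and z of bottle1 in the frame of cradle1 between -0.006 and 0.006 m and angle between the z axis of bottle1 and the x axis of cradle1, either way round below 0.12 rad) or (x of bottle1 in the frame of cradle2 between -0.025 and 0.025 m and y of bottle1 in the frame of cradle2 between -0.008 and 0.008 m and z of bottle1 in the frame of cradle2 between -0.006 and 0.006 m and angle between the z axis of bottle1 and the x axis of cradle2, either way round below 0.12 rad) or (x of bottle1 in the frame of cradle3 between -0.025 and 0.025 m and y of bottle1 in the frame of cradle3 between -0.008 and 0.008 m and z of bottle1 in the frame of cradle3 between -0.006 and 0.006 m and angle between the z axis of bottle1 and the x axis of cradle3, either way round below 0.12 rad)) and ((x of bottle2 in the frame of cradle1 between -0.025 and 0.025 m and y of bottle2 in the frame of cradle1 between -0.008 and 0.008 m and z of bottle2 in the frame of cradle1 between -0.006 and 0.006 m and angle between the z axis of bottle2 and the x axis of cradle1, either way round below 0.12 rad) or (x of bottle2 in the frame of cradle2 between -0.025 and 0.025 m and y of bottle2 in the frame of cradle2 between -0.008 and 0.008 m and z of bottle2 in the frame of cradle2 between -0.006 and 0.006 m and angle between the z axis of bottle2 and the x axis of cradle2, either way round below 0.12 rad) or (x of bottle2 in the frame of cradle3 between -0.025 and 0.025 m and y of bottle2 in the frame of cradle3 between -0.008 and 0.008 m and z of bottle2 in the frame of cradle3 between -0.006 and 0.006 m and angle between the z axis of bottle2 and the x axis of cradle3, either way round below 0.12 rad)) and ((x of bottle3 in the frame of cradle1 between -0.025 and 0.025 m and y of bottle3 in the frame of cradle1 between -0.008 and 0.008 m and z of bottle3 in the frame of cradle1 between -0.006 and 0.006 m and angle between the z axis of bottle3 and the x axis of cradle1, either way round below 0.12 rad) or (x of bottle3 in the frame of cradle2 between -0.025 and 0.025 m and y of bottle3 in the frame of cradle2 between -0.008 and 0.008 m and z of bottle3 in the frame of cradle2 between -0.006 and 0.006 m and angle between the z axis of bottle3 and the x axis of cradle2, either way round below 0.12 rad) or (x of bottle3 in the frame of cradle3 between -0.025 and 0.025 m and y of bottle3 in the frame of cradle3 between -0.008 and 0.008 m and z of bottle3 in the frame of cradle3 between -0.006 and 0.006 m and angle between the z axis of bottle3 and the x axis of cradle3, either way round below 0.12 rad)) and ((horizontal distance between cap1 and pocket1 below 0.018 m and z of cap1 in the frame of pocket1 below 0.028 m) or (horizontal distance between cap1 and pocket2 below 0.018 m and z of cap1 in the frame of pocket2 below 0.028 m) or (horizontal distance between cap1 and pocket3 below 0.018 m and z of cap1 in the frame of pocket3 below 0.028 m)) and ((horizontal distance between cap2 and pocket1 below 0.018 m and z of cap2 in the frame of pocket1 below 0.028 m) or (horizontal distance between cap2 and pocket2 below 0.018 m and z of cap2 in the frame of pocket2 below 0.028 m) or (horizontal distance between cap2 and pocket3 below 0.018 m and z of cap2 in the frame of pocket3 below 0.028 m)) and ((horizontal distance between cap3 and pocket1 below 0.018 m and z of cap3 in the frame of pocket1 below 0.028 m) or (horizontal distance between cap3 and pocket2 below 0.018 m and z of cap3 in the frame of pocket2 below 0.028 m) or (horizontal distance between cap3 and pocket3 below 0.018 m and z of cap3 in the frame of pocket3 below 0.028 m))), for 0.3 s.
3. the switch is fully on, everything still in place (value of joint switch above 0.042 m and ((x of bottle1 in the frame of cradle1 between -0.025 and 0.025 m and y of bottle1 in the frame of cradle1 between -0.008 and 0.008 m and z of bottle1 in the frame of cradle1 between -0.006 and 0.006 m and angle between the z axis of bottle1 and the x axis of cradle1, either way round below 0.12 rad) or (x of bottle1 in the frame of cradle2 between -0.025 and 0.025 m and y of bottle1 in the frame of cradle2 between -0.008 and 0.008 m and z of bottle1 in the frame of cradle2 between -0.006 and 0.006 m and angle between the z axis of bottle1 and the x axis of cradle2, either way round below 0.12 rad) or (x of bottle1 in the frame of cradle3 between -0.025 and 0.025 m and y of bottle1 in the frame of cradle3 between -0.008 and 0.008 m and z of bottle1 in the frame of cradle3 between -0.006 and 0.006 m and angle between the z axis of bottle1 and the x axis of cradle3, either way round below 0.12 rad)) and ((x of bottle2 in the frame of cradle1 between -0.025 and 0.025 m and y of bottle2 in the frame of cradle1 between -0.008 and 0.008 m and z of bottle2 in the frame of cradle1 between -0.006 and 0.006 m and angle between the z axis of bottle2 and the x axis of cradle1, either way round below 0.12 rad) or (x of bottle2 in the frame of cradle2 between -0.025 and 0.025 m and y of bottle2 in the frame of cradle2 between -0.008 and 0.008 m and z of bottle2 in the frame of cradle2 between -0.006 and 0.006 m and angle between the z axis of bottle2 and the x axis of cradle2, either way round below 0.12 rad) or (x of bottle2 in the frame of cradle3 between -0.025 and 0.025 m and y of bottle2 in the frame of cradle3 between -0.008 and 0.008 m and z of bottle2 in the frame of cradle3 between -0.006 and 0.006 m and angle between the z axis of bottle2 and the x axis of cradle3, either way round below 0.12 rad)) and ((x of bottle3 in the frame of cradle1 between -0.025 and 0.025 m and y of bottle3 in the frame of cradle1 between -0.008 and 0.008 m and z of bottle3 in the frame of cradle1 between -0.006 and 0.006 m and angle between the z axis of bottle3 and the x axis of cradle1, either way round below 0.12 rad) or (x of bottle3 in the frame of cradle2 between -0.025 and 0.025 m and y of bottle3 in the frame of cradle2 between -0.008 and 0.008 m and z of bottle3 in the frame of cradle2 between -0.006 and 0.006 m and angle between the z axis of bottle3 and the x axis of cradle2, either way round below 0.12 rad) or (x of bottle3 in the frame of cradle3 between -0.025 and 0.025 m and y of bottle3 in the frame of cradle3 between -0.008 and 0.008 m and z of bottle3 in the frame of cradle3 between -0.006 and 0.006 m and angle between the z axis of bottle3 and the x axis of cradle3, either way round below 0.12 rad)) and ((horizontal distance between cap1 and pocket1 below 0.018 m and z of cap1 in the frame of pocket1 below 0.028 m) or (horizontal distance between cap1 and pocket2 below 0.018 m and z of cap1 in the frame of pocket2 below 0.028 m) or (horizontal distance between cap1 and pocket3 below 0.018 m and z of cap1 in the frame of pocket3 below 0.028 m)) and ((horizontal distance between cap2 and pocket1 below 0.018 m and z of cap2 in the frame of pocket1 below 0.028 m) or (horizontal distance between cap2 and pocket2 below 0.018 m and z of cap2 in the frame of pocket2 below 0.028 m) or (horizontal distance between cap2 and pocket3 below 0.018 m and z of cap2 in the frame of pocket3 below 0.028 m)) and ((horizontal distance between cap3 and pocket1 below 0.018 m and z of cap3 in the frame of pocket1 below 0.028 m) or (horizontal distance between cap3 and pocket2 below 0.018 m and z of cap3 in the frame of pocket2 below 0.028 m) or (horizontal distance between cap3 and pocket3 below 0.018 m and z of cap3 in the frame of pocket3 below 0.028 m))), for 0.2 s.
At the end, for the whole second after the job is handed in: switch above 42 mm of its 50 mm; every bottle lies along a cradle (within 7 degrees, its middle within 25 mm along, 8 mm across and 6 mm in height of the cradle's point); every cap is within 18 mm of the centre of a pocket and its centre less than 28 mm above the pocket's floor; all at rest (all of step 3 and linear speed of each of bottle1, bottle2, bottle3, cap1, cap2, cap3 below 0.02 m/s); the robot touches nothing.
It fails at once if a rack, the tip box, the dishes, the beaker or the marker moved more than 50 mm (distance of any of rack_blue, rack_purple, tip_box, dishes, beaker, marker from where it was at the start of the episode above 0.05 m).
Of cap1, cap2, cap3 only 1 to 3 are there at a start; the rules pass over those that are not, and their reading is None.
At some moment in a run one of bottle1, bottle2, bottle3 may be knocked a few centimetres aside while the robot is not near it.
Once in a run the grip may slacken for a moment while it holds something.
It also fails if it takes over 210 s, if anything falls off the work surface, if the arm or the gripper's body presses on something with over 40 N, if the wrist force passes 120 N, or if a joint passes its speed limit or range.

ROBOT

A 6-joint arm with a two-finger parallel gripper is mounted at the origin on the work surface. World frame = base frame: x ahead of the robot, y to its left, z up, the work surface at z = 0. Lengths are in m, angles in rad, forces in N, time in s.
With the tool pointing down it reaches from about 0.3 to 0.875 m from the base axis. Payload 6.4 kg.
Tool frame: the origin (TCP) lies midway between the tips of the shut fingers; the grasp point (between the pads) lies 19 mm behind it; z points along the fingers, y is the line along which they close (so a half turn about z gives the same grasp; the last joint's range is limited). The gripper opens to 85 mm and grips with 20 to 120 N. Pads are 22 mm wide; open, the fingers measure 114 mm over their backs; the gripper's body (76 mm by 85 mm) begins 54 mm behind the grasp point. The pads swing forward as they close: fully open they stand 13 mm farther back than shut.
Start: joints at [-1.411, 0.181, 1.607, -0, 1.354, -0.206], TCP at [0.206, -0.537, 0.231] pointing down, gripper open.
Joint ranges: [-2.99, 2.99], [-0.89, 2.07], [0.3, 2.58], [-1.14, 4.28], [0, 2.63], [-3.12, 3.12]. Speed limits (rad/s): [2.57, 2.57, 3.01, 3.14, 3.14, 3.14].

INTERFACE

Orientations are given as a unit quaternion [w, x, y, z].
In Python, from bench import * gives the robot as it stands.
- The arm moves only by the tool play_rows, never from a script. Its argument "plan" is a list of rows, each a list of 3 entries, a list of its own where there are three numbers: the finger opening in mm, from 0 to 85.4, then the shift along the tool's x, y, z normalised to -1 to 1, where 1 is 40 cm, then the turn about the tool's z normalised to -1 to 1, where 1 is pi rad. A call has 1 to 10 rows; each row is the pose to reach, as a shift and turn from the pose commanded when the call began, along the tool's axes at that moment, turning the shorter way round; what a row does not reach only later rows make up. A row lasts 1/10 s, in which the tool goes at most 50 mm and 8.59 degrees, less where a joint would pass 70% of its speed; a pose out of reach is approached as far as the arm can. A call with a number of a shift or a turn outside -1 to 1 is refused whole. A call with a gripper value outside its range is refused whole. The fingers move at their own pace and stop on an object; the grip force is fixed at half the most. Time passes only in rows, so rows that repeat a pose let the fingers close. It gives the time, the measured TCP pose, the force, the opening and the grip force at its end, in the units of the state.
- get_obs(): the state, without advancing time (a new reading comes with each control period).
- camera(name): name is "scene" or "side" or "wrist"; returns a dict with "image" (384x512x3 uint8, red, green, blue), "range_z" (384x512 float32, m along the optical axis (not along the pixel's ray), 0 where there is no reading), "intrinsics" (3x3 intrinsics, pixels), "rvec" (rotation vector, rad) and "tvec" (3), from world to camera coordinates, as OpenCV has them; the wrist camera has in their place "T_tool_cam" (4x4, takes a point from camera to tool coordinates, whose origin is the TCP and whose axes are the flange's). Camera axes: x right, y down, z forward; pixel columns grow to the right and rows downward; lengths in m; the calibration is good to about 2 mm. A picture is of the moment at which its call begins: read the wrist's pose just before it.
- hand_in(): hands the job in; it is judged then, once.
Trained networks look in a picture, given as the dict that the camera call returned (one of the last four; its "shot" number tells which), for a name from the list of things; names that differ only in an ending like _2 or _b are one class to them, and where a whole thing is asked for, a point or a joint stands for the part that bears it (a point fixed in the world has none). Each returns a list of dicts, best first, with "conf" (0 to 1); they miss things now and then, are a little off and sometimes report something else, mostly with a low value. They report only what shows in the picture. A call takes as long as a camera call.
- search_frame(picture, label): "rect" ([centre column, centre row, width, height] in pixels, round what is visible of it).
- masks_of(picture, label): "mask" (384x512 bool, what is visible of it) and "rect" ([centre column, centre row, width, height] in pixels, round what is visible of it).
The state is a dict: "time_s": time; "q": joint angles; "dq": joint speeds; "joint_efforts": joint torques, N m; "eef_pos": TCP position; "eef_rot": TCP orientation; "wrist_force": force on the tool from outside, world axes, zero at the start; "torque": the same for the moment, N m; "opening": opening from 0.0 (shut) to 1.0 (fully open); "grasp_force": force on a finger pad.
Only numpy, scipy, OpenCV 4.12 (cv2) and the standard library are available. Lean on these libraries where they do the work, as an engineer would, in place of code of your own. Each camera call takes 0.05 s, during which the arm holds its last target. There are 200 camera calls.

## Working session

There is one attempt and no reset: what is moved stays moved. The work goes in short steps, Python scripts to look and compute and a tool call to move; the robot and the scene stay as the last step left them, time stands still between calls to the robot, and variables do not carry over. Pictures are saved under pics/ and viewed, at most 14 in all, crops included, and the job is handed in when it is done.

Besides the shell and the picture viewer there is one more tool, called after "Call:" in YAML: its name, and indented under it one key for each argument. play_rows: Moves the arm, as the interface text tells. Its arguments: {"type":"object","properties":{"plan":{"type":"array","items":{"type":"array"}}},"required":["plan"]}

```bash
ls; mkdir -p pics; cat > h.py <<'E'
from bench import *
import numpy as np, cv2
from scipy.spatial.transform import Rotation as R
def pts(c, obs=None):
    """world xyz per pixel"""
    K=np.array(c["intrinsics"]); z=c["range_z"]; v,u=np.mgrid[0:384,0:512]
    P=np.stack([(u-K[0,2])/K[0,0]*z,(v-K[1,2])/K[1,1]*z,z],-1)
    if "rvec" in c:
        Rm=cv2.Rodrigues(np.array(c["rvec"],float))[0]; W=(P-np.array(c["tvec"]).ravel())@Rm
    else:
        T=np.array(c["T_tool_cam"]); q=obs["eef_rot"]; Rt=R.from_quat([q[1],q[2],q[3],q[0]]).as_matrix()
        W=(P@T[:3,:3].T+T[:3,3])@Rt.T+np.array(obs["eef_pos"])
    W[z<=0]=np.nan
    return W
def save(c,n): cv2.imwrite("pics/"+n+".png",cv2.cvtColor(c["image"],cv2.COLOR_RGB2BGR))
E
python3 - <<'E'
from h import *
print(get_obs())
cs={}
for n in ["scene","side"]:
    c=camera(n); save(c,n+"0"); W=pts(c)
    print(n,c["intrinsics"],c["rvec"],c["tvec"])
    for l in ["bottle1","cap1","warmer","holder","switch_top","rack_blue","rack_purple","tip_box","dishes","beaker","marker"]:
        for m in masks_of(c,l):
            if m["conf"]<.3: continue
            w=W[m["mask"]]; w=w[~np.isnan(w[:,0])]
            print(l,round(m["conf"],2),np.round(m["rect"]),len(w), np.round(np.percentile(w,[2,50,98],axis=0),3).tolist() if len(w) else "")
E
```

```text
pics
{'time_s': 0.0, 'q': array([-1.41130651e+00,  1.81547290e-01,  1.60798823e+00,  2.71650601e-06,
        1.35381047e+00, -2.06316524e-01]), 'dq': array([-0.0006969 , -0.00062874, -0.00129635,  0.00082977, -0.00013408,
        0.00099835]), 'joint_efforts': array([ 1.89953527e-03, -4.44871151e+01, -3.51333368e+01, -1.51659719e-04,
        9.15771903e-03, -2.67760248e-05]), 'eef_pos': array([ 0.20559853, -0.53640132,  0.2303902 ]), 'eef_rot': array([-8.76395041e-04,  9.83319470e-01,  1.81884720e-01,  2.18496089e-05]), 'wrist_force': array([ 0.345294  , -0.11699609, -0.35472112]), 'torque': array([ 0.02131304, -0.03019871,  0.01043195]), 'grasp_force': 0.0, 'opening': 1.0053493974309693}
scene [[364.58734027   0.         251.1496844 ]
 [  0.         364.58734027 189.00429401]
 [  0.           0.           1.        ]] [ 1.13113437  2.58262462 -0.72869186] [ 0.36882869 -0.34183194  1.5523857 ]
bottle1 0.86 [328. 239.  23.  29.] 415 [[0.524, 0.309, 0.004], [0.553, 0.336, 0.082], [0.565, 0.358, 0.128]]
bottle1 0.75 [283. 235.  23.  29.] 379 [[0.616, 0.196, 0.008], [0.643, 0.225, 0.083]
[... 3155 characters left out ...]
 0.299, 0.032], [0.779, 0.352, 0.048]]
tip_box 0.72 [267. 165.  48.  30.] 1085 [[0.692, -0.219, 0.001], [0.727, -0.149, 0.049], [0.799, -0.097, 0.056]]
tip_box 0.67 [313. 187.  66.  46.] 2120 [[0.464, -0.306, 0.002], [0.54, -0.171, 0.033], [0.631, -0.089, 0.071]]
dishes 0.91 [318. 236.  26.  25.] 622 [[0.369, -0.053, -0.002], [0.397, -0.011, 0.027], [0.435, 0.014, 0.03]]
dishes 0.49 [251. 262.  73.  60.] 2080 [[0.432, 0.048, -0.002], [0.48, 0.162, 0.003], [0.525, 0.258, 0.013]]
beaker 0.91 [122. 286.  31.  33.] 747 [[0.572, 0.415, -0.002], [0.601, 0.443, 0.03], [0.679, 0.471, 0.05]]
marker 0.56 [266. 205.  35.  16.] 151 [[0.595, -0.074, -0.002], [0.612, -0.022, 0.008], [0.627, 0.028, 0.013]]
```

```bash
python3 - <<'E'
import cv2
a=cv2.imread("pics/scene0.png")[90:310,130:400]; b=cv2.imread("pics/side0.png")
cv2.imwrite("pics/v0.png",cv2.resize(a,None,fx=2.7,fy=2.7,interpolation=2))
cv2.imwrite("pics/v1.png",cv2.resize(b[130:330,90:380],None,fx=2.7,fy=2.7,interpolation=2))
E
```

```text
(no output)
```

View pics/v0.png

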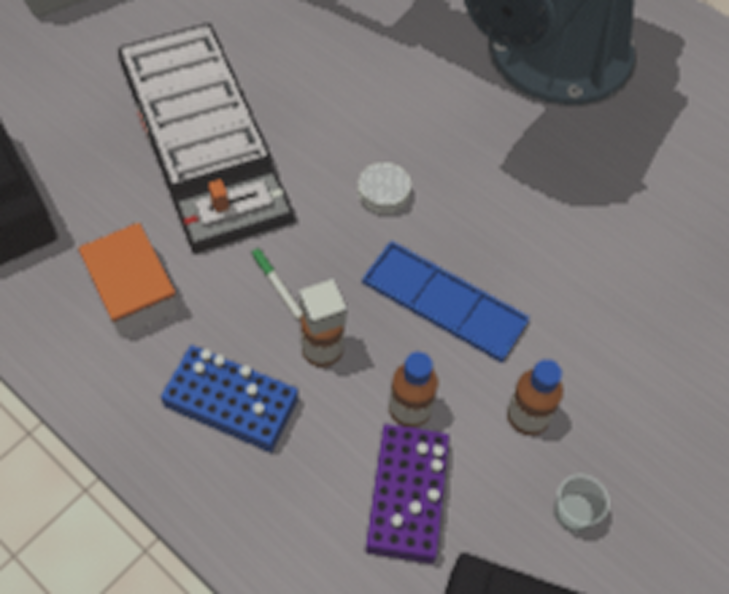

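View pics/v1.png

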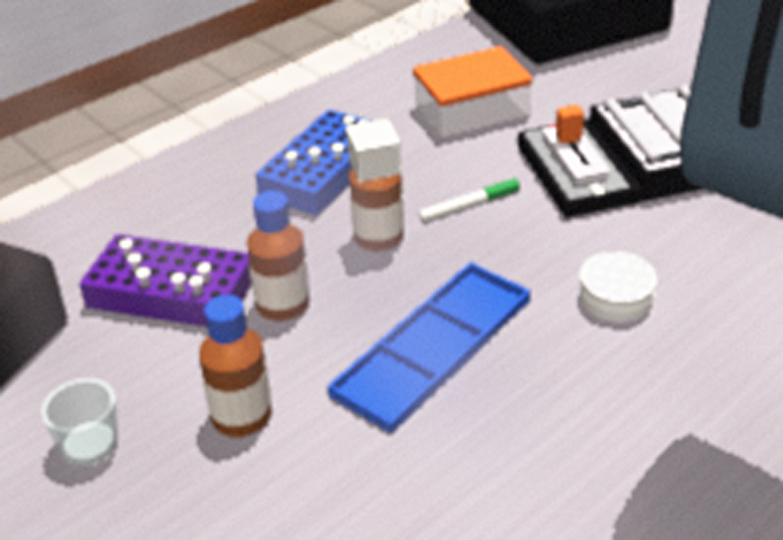

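The scene shows one cap, on the bottle near (0.64, 0.09). The other two bottles, near (0.63, 0.22) and (0.54, 0.33), are bare, and the switch is at its far end. Next I'll fit precise poses.

```bash
cat >> h.py <<'E'
def rect(w):
    (cx,cy),(a,b),t=cv2.minAreaRect((w[:,:2]*1000).astype(np.float32)); 
    if a<b: a,b,t=b,a,t+90
    return np.round([cx,cy,a,b,t],1)   # t = angle of long side, deg
def inmask(c,W,l,lo,hi,conf=.3,obs=None):
    out=[]
    for m in masks_of(c,l):
        if m["conf"]<conf: continue
        mm=cv2.erode(m["mask"].astype(np.uint8),np.ones((2,2)))>0
        w=W[mm]; w=w[(w[:,2]>lo)&(w[:,2]<hi)]
        if len(w)>8: out.append((m["conf"],w))
    return out
E
python3 - <<'E'
from h import *
for n in ["scene","side"]:
    c=camera(n); W=pts(c); I=c["image"].astype(int)
    ok=~np.isnan(W[...,0])
    # bars
    m=ok&(W[...,2]>.048)&(W[...,2]<.057)&(W[...,0]>.38)&(W[...,0]<.66)&(W[...,1]<-.12)&(W[...,1]>-.46)&(I.min(-1)>120)
    # drop tip box
    print(n,"bars",m.sum(),rect(W[m]))
    b=inmask(c,W,"warmer",.036,.057,.5); print("block",[ (round(x[0],2),rect(x[1])) for x in b])
    m=ok&(W[...,2]>-.01)&(W[...,2]<.02)&(W[...,0]>.42)&(W[...,0]<.54)&(W[...,1]<.27)&(W[...,1]>.03)&(I[...,2]>I[...,0]+60)
    print("holder",m.sum(),rect(W[m]))
    m=ok&(W[...,2]>.03)&(W[...,2]<.085)&(W[...,0]>.4)&(W[...,0]<.65)&(W[...,1]<-.12)&(W[...,1]>-.3)&(I[...,0]>I[...,2]+70)
    w=W[m]; print("switch",m.sum(),rect(w),w.mean(0), rect(w[w[:,2]>.072]) if (w[:,2]>.072).sum()>5 else "")
    for nm,x,y in [("A",.64,.085),("B",.63,.22),("C",.54,.335)]:
        m=ok&(abs(W[...,0]-x)<.06)&(abs(W[...,1]-y)<.06)
        t=m&(W[...,2]>.12)&(W[...,2]<.14); s=m&(W[...,2]>.02)&(W[...,2]<.075)
        print(nm,"top",t.sum(),rect(W[t]) if t.sum()>4 else "")
        w=W[s]; # circle fit r=27
        from scipy.optimize import least_squares
        r=least_squares(lambda p:np.hypot(w[:,0]-p[0],w[:,1]-p[1])-.027,w[:,:2].mean(0)+[.0,0],loss="soft_l1",f_scale=.003)
        print("  body",s.sum(),r.x,np.abs(r.fun).mean())
E
```

```text
scene bars 289 [ 491.9 -316.6  247.3  120.5   64. ]
block [(0.76, array([ 508.1, -285.6,  346.2,  148.4,   65.4]))]
holder 1022 [483.4 149.4 216.6  74.3  99. ]
switch 27 [ 591.6 -158.2   23.    17.    77.6] [ 0.59165656 -0.15833806  0.07655284] [ 591.6 -158.2   23.    17.    78. ]
A top 187 [644.6  81.8  44.7  44.4  63.6]
  body 121 [0.64368811 0.08086795] 0.0007699927836857498
B top 84 [631.4 218.3  30.7  29.7 130.3]
  body 303 [0.66191833 0.2483052 ] 0.007643197027142274
C top 84 [539.  331.2  30.3  30.   20.6]
  body 123 [0.53774388 0.33125433] 0.0006667124416612804
side bars 101 [ 520.4 -253.   121.8  106.4  154. ]
block [(0.63, array([ 562.6, -211.9,  177.9,  147. ,  122.8]))]
holder 1909 [487.  145.8 230.7  88.4  98.5]
switch 121 [ 587.3 -157.5   28.2   23.7   61.2] [ 0.58492106 -0.15366179  0.06112032] [ 587.4 -158.5   26.1   24.1   56.4]
A top 191 [640.8  80.6  47.5  45.3 155.6]
  body 309 [0.64267605 0.07993212] 0.0010649796306518452
B top 93 [627.5 217.4  33.1  30.3 158.6]
  body 575 [0.63819856 0.22851919] 0.010861391483560712
C top 124 [536.  331.2  29.9  29.8  86.9]
  body 419 [0.53740675 0.33049575] 0.0007918917582281158
```

```bash
cat >> h.py <<'E'
def pose():
    o=get_obs(); q=o["eef_rot"]; Rt=R.from_quat([q[1],q[2],q[3],q[0]]).as_matrix()
    return o,np.array(o["eef_pos"]),Rt,np.degrees(np.arctan2(Rt[1,0],Rt[0,0]))
def go(*tg):
    """targets (x,y,z,psi deg of tool x) -> normalised shift/turn from the present pose"""
    o,p,Rt,psi=pose(); print("t%.1f p"%o["time_s"],p.round(4),"psi %.1f"%psi,"q6 %.2f"%o["q"][5])
    for x,y,z,s in tg:
        d=Rt.T@(np.array([x,y,z])-p)/.4; t=-(((s-psi)+180)%360-180)/180
        print((x,y,z,s),"->",d.round(4).tolist(),round(t,4))
WX=np.array([.899,-.438]); WY=np.array([.438,.899]); C2=np.array([.492,-.3166]); SW=C2+.186*WY
E
python3 -c "
from h import *
s=SW+.019*WX; print(s)
go((*s,.22,64),(*s,.1,64))"
```

```text
[ 0.590549 -0.157708]
t1.4 p [ 0.2057 -0.537   0.2313] psi 21.0 q6 -0.21
(np.float64(0.590549), np.float64(-0.157708), 0.22, 64) -> [1.2376, -0.5412, 0.0282] -0.2391
(np.float64(0.590549), np.float64(-0.157708), 0.1, 64) -> [1.2376, -0.5412, 0.3282] -0.2391
```

Call:
play_rows:
  plan:
    - [40,[0.99,-0.433,0.022],-0.239]
    - [40,[0.99,-0.433,0.022],-0.239]
    - [40,[0.99,-0.433,0.022],-0.239]
    - [40,[0.99,-0.433,0.022],-0.239]
    - [40,[0.99,-0.433,0.022],-0.239]
    - [40,[0.99,-0.433,0.022],-0.239]
    - [40,[0.99,-0.433,0.022],-0.239]
    - [40,[0.99,-0.433,0.022],-0.239]
    - [40,[0.99,-0.433,0.022],-0.239]
    - [40,[0.99,-0.433,0.022],-0.239]

```text
time_s: 2.4
eef_pos: [0.5158, -0.2302, 0.2224]
eef_rot: [-0.0, 0.847, 0.532, 0.001]
wrist_force: [0.3, -0.4, -0.9]
opening: 0.466
grasp_force: 0.0
```

```bash
python3 - <<'E'
from h import *
go((.5905,-.1577,.2,64))
o=get_obs(); c=camera("wrist"); W=pts(c,o); I=c["image"].astype(int)
m=(W[...,2]>.06)&(W[...,2]<.085)&(I[...,0]>I[...,2]+70)&(W[...,0]>.5)&(W[...,1]<-.1); print(m.sum(), rect(W[m]) if m.sum() else "")
m=(W[...,2]>.048)&(W[...,2]<.057)&(I.min(-1)>110)&(W[...,1]<-.15)&(W[...,0]<.62);print(m.sum(), rect(W[m]) if m.sum() else "")
E
```

```text
t2.4 p [ 0.5158 -0.2302  0.2224] psi 64.3 q6 -0.18
(0.5905, -0.1577, 0.2, 64) -> [0.2443, 0.0894, 0.0563] 0.0015
612 [ 592.2 -157.6   27.8   19.7   64.3]
4063 [ 505.2 -292.7  293.3  119.7   63.8]
```

Call:
play_rows:
  plan:
    - [40,[0.246,0.093,0.06],0]
    - [40,[0.246,0.093,0.06],0]
    - [40,[0.246,0.093,0.06],0]
    - [40,[0.246,0.093,0.2],0]
    - [40,[0.246,0.093,0.32],0]
    - [40,[0.246,0.093,0.4],0]
    - [40,[0.246,0.093,0.441],0]
    - [40,[0.246,0.093,0.441],0]

```text
time_s: 3.25
eef_pos: [0.588, -0.1618, 0.0438]
eef_rot: [-0.002, 0.848, 0.529, -0.001]
wrist_force: [-0.4, -0.5, 0.5]
opening: 0.471
grasp_force: 0.0
```

Call:
play_rows:
  plan:
    - [40,[0,-0.025,0],0]
    - [40,[0,-0.05,0],0]
    - [40,[0,-0.07,0],0]
    - [40,[0,-0.08,0],0]
    - [40,[0,-0.09,0],0]
    - [40,[0,-0.1,0],0]
    - [40,[0,-0.105,0],0]
    - [40,[0,-0.11,0],0]
    - [40,[0,-0.11,0],0]

```text
time_s: 4.15
eef_pos: [0.5503, -0.1419, 0.0459]
eef_rot: [-0.0, 0.848, 0.53, -0.0]
wrist_force: [0.6, -0.5, 0.5]
opening: 0.468
grasp_force: 0.4
```

```bash
cat > sw.py <<'E'
from h import *
o=get_obs(); c=camera("wrist"); W=pts(c,o); I=c["image"].astype(int)
for c,W in [(c,W),(lambda c:(c,pts(c)))(camera("scene"))]:
    I=c["image"].astype(int)
    m=(W[...,2]>.06)&(W[...,2]<.085)&(I[...,0]>I[...,2]+70)&(W[...,0]>.5)&(W[...,0]<.63)&(W[...,1]<-.1)&(W[...,1]>-.2)
    if m.sum(): r=rect(W[m]); print(m.sum(),r,"along x:",(r[:2]/1000-SW)@WX)
E
python3 sw.py; python3 -c "
from h import *
go((.5,-.2,.1,64))"
```

```text
2614 [ 562.8 -142.6   28.2   20.5   62.3] along x: -0.012562800000000004
16 [ 560.9 -142.2   18.3   10.9   45.7] along x: -0.01444610000000002
t4.2 p [ 0.5503 -0.142   0.0458] psi 64.0 q6 -0.01
(0.5, -0.2, 0.1, 64) -> [-0.1854, -0.0494, -0.1355] -0.0001
```

Call:
play_rows:
  plan:
    - [40,[0,-0.01,0],0]
    - [40,[0,-0.02,0],0]
    - [40,[0,-0.025,0],0]
    - [40,[0,-0.03,0],0]
    - [40,[0,-0.035,0],0]
    - [40,[0,-0.04,0],0]
    - [40,[0,-0.04,0],0]

```text
time_s: 4.95
eef_pos: [0.5401, -0.1372, 0.0466]
eef_rot: [0.004, 0.848, 0.529, 0.003]
wrist_force: [17.1, -8.0, -14.8]
opening: 0.467
grasp_force: 9.3
```

```bash
python3 sw.py; python3 -c "
from h import *
go((.5,-.2,.1,64))"
```

```text
2602 [ 552.6 -137.8   28.2   19.5   64. ] along x: -0.02383499999999999
18 [ 549.1 -138.6   18.5   11.1   44.5] along x: -0.02663109999999995
t5.0 p [ 0.5401 -0.1372  0.0467] psi 63.9 q6 -0.01
(0.5, -0.2, 0.1, 64) -> [-0.1851, -0.0198, -0.1336] -0.0004
```

Call:
play_rows:
  plan:
    - [40,[0,0.018,0],0]
    - [40,[0,0.018,0],0]
    - [40,[0,0.018,-0.12],0]
    - [40,[0,0.018,-0.24],0]
    - [40,[0,0.018,-0.36],0]
    - [40,[0,0.018,-0.45],0]
    - [40,[0,0.018,-0.45],0]

```text
time_s: 5.75
eef_pos: [0.5451, -0.1393, 0.2325]
eef_rot: [0.004, 0.848, 0.53, 0.003]
wrist_force: [0.3, -0.8, 0.4]
opening: 0.471
grasp_force: 0.0
```

```bash
python3 -c "
from h import *
go((.643,.081,.23,65))"
```

```text
t5.8 p [ 0.5451 -0.1393  0.2325] psi 64.0 q6 -0.01
(0.643, 0.081, 0.23, 65) -> [0.6023, -0.0216, 0.0061] -0.0056
```

Call:
play_rows:
  plan:
    - [75,[0.602,-0.022,0],-0.0056]
    - [75,[0.602,-0.022,0],-0.0056]
    - [75,[0.602,-0.022,0],-0.0056]
    - [75,[0.602,-0.022,0],-0.0056]
    - [75,[0.602,-0.022,0],-0.0056]
    - [75,[0.602,-0.022,0],-0.0056]
    - [75,[0.602,-0.022,0],-0.0056]

```text
time_s: 6.45
eef_pos: [0.6393, 0.0831, 0.2244]
eef_rot: [-0.001, 0.843, 0.538, -0.001]
wrist_force: [-0.0, -0.2, 0.1]
opening: 0.88
grasp_force: 0.0
```

```bash
cat > tops.py <<'E'
from h import *
# tops of bottles/caps around, by scene (and wrist) range
def tops(which=("scene",)):
    for n in which:
        o=get_obs(); c=camera(n); W=pts(c,o); I=c["image"].astype(int)
        mx=I.max(-1); sat=mx-I.min(-1)
        for nm,cond,lo,hi in [("stopper",(I[...,2]>I[...,0]+40),.112,.14),("cap",(sat<40)&(mx>130),.12,.14)]:
            m=cond&(W[...,2]>lo)&(W[...,2]<hi)&(W[...,0]>.2)
            k,lab,st,_=cv2.connectedComponentsWithStats(m.astype(np.uint8))
            for i in range(1,k):
                if st[i,4]>25: w=W[lab==i]; print(n,nm,st[i,4],rect(w),"z",np.median(w[:,2]).round(3))
if __name__=="__main__":
    import sys; tops(sys.argv[1:] or ("scene",))
E
python3 tops.py wrist scene; python3 -c "
from h import *
go((.643,.081,.092,65))"
```

```text
wrist stopper 1512 [632.8 218.   31.5  30.5 126.1] z 0.126
wrist cap 2342 [646.1  81.6  44.1  43.7  64.2] z 0.13
scene stopper 88 [631.9 216.9  32.   27.8  41. ] z 0.125
scene stopper 86 [538.7 329.9  30.9  28.4  30.1] z 0.125
scene cap 363 [ 380.8 -720.8  232.9  219.3  163. ] z 0.138
scene cap 26 [ 471.4 -692.3   51.9   31.7   53.6] z 0.139
scene cap 77 [ 867.9 -442.8   88.5   12.7   72.8] z 0.125
scene cap 157 [644.1  79.9  44.2  41.5 152.6] z 0.13
scene cap 63 [206.3 698.   40.9  12.1  91. ] z 0.125
scene cap 270 [313.6 717.1  73.   48.6  78. ] z 0.129
scene cap 187 [836.8 533.4  86.9  13.7 113.8] z 0.125
t6.5 p [0.6395 0.0812 0.2251] psi 65.0 q6 0.38
(0.643, 0.081, 0.092, 65) -> [0.0036, 0.0089, 0.3326] -0.0002
```

Call:
play_rows:
  plan:
    - [75,[0.005,0.011,0.1],0]
    - [75,[0.005,0.011,0.2],0]
    - [75,[0.005,0.011,0.27],0]
    - [75,[0.005,0.011,0.333],0]
    - [75,[0.005,0.011,0.333],0]
    - [30,[0.005,0.011,0.333],0]
    - [30,[0.005,0.011,0.333],0]
    - [30,[0.005,0.011,0.333],0]
    - [30,[0.005,0.011,0.333],0]
    - [30,[0.005,0.011,0.333],0]

```text
time_s: 7.55
eef_pos: [0.6468, 0.0816, 0.0954]
eef_rot: [0.001, 0.843, 0.537, 0.002]
wrist_force: [-0.2, -0.8, 6.1]
opening: 0.505
grasp_force: 61.5
```

Call:
play_rows:
  plan:
    - [30,[0,0,-0.02],0]
    - [30,[0,0,-0.06],0]
    - [30,[0,0,-0.13],0]
    - [30,[0,0,-0.2],0]
    - [30,[0,0,-0.25],0]
    - [30,[0,0,-0.25],0]

```text
time_s: 8.15
eef_pos: [0.6477, 0.082, 0.1983]
eef_rot: [0.002, 0.843, 0.537, 0.003]
wrist_force: [0.9, -0.2, 0.4]
opening: 0.508
grasp_force: 42.8
```

```bash
python3 -c "
from h import *
go((.494,.080,.15,99),(.494,.08,.01,99))"; python3 tops.py scene | grep -E 'stopper'
```

```text
t8.2 p [0.6477 0.082  0.1983] psi 65.0 q6 0.38
(0.494, 0.08, 0.15, 99) -> [-0.1672, -0.3471, 0.1177] -0.1889
(0.494, 0.08, 0.01, 99) -> [-0.1683, -0.3497, 0.4677] -0.1889
scene stopper 74 [646.2  81.4  29.7  25.6  43.2] z 0.126
scene stopper 86 [632.1 217.1  31.1  28.1  44.1] z 0.126
scene stopper 90 [539.7 331.4  29.5  29.4  46.9] z 0.126
```

Call:
play_rows:
  plan:
    - [30,[-0.168,-0.349,0.05],-0.189]
    - [30,[-0.168,-0.349,0.05],-0.189]
    - [30,[-0.168,-0.349,0.05],-0.189]
    - [30,[-0.168,-0.349,0.05],-0.189]
    - [30,[-0.168,-0.349,0.15],-0.189]
    - [30,[-0.168,-0.349,0.25],-0.189]
    - [30,[-0.168,-0.349,0.35],-0.189]
    - [30,[-0.168,-0.349,0.42],-0.189]
    - [30,[-0.168,-0.349,0.42],-0.189]

```text
time_s: 9.1
eef_pos: [0.4853, 0.0804, 0.0202]
eef_rot: [-0.004, 0.649, 0.76, -0.003]
wrist_force: [-0.3, 1.3, 0.4]
opening: 0.502
grasp_force: 64.5
```

```bash
python3 -c "
from h import *
o=get_obs();print(o['opening'],o['grasp_force'],o['wrist_force'])
go((.494,.080,.016,99))
c=camera('side');W=pts(c);I=c['image'].astype(int)
save(c,'side1')
m=(W[...,0]>.44)&(W[...,0]<.55)&(W[...,1]>.03)&(W[...,1]<.13)&(W[...,2]>.02)&(W[...,2]<.06)&(I.min(-1)>140)
print(m.sum(),W[m].min(0),W[m].max(0),W[m].mean(0))
"
```

```text
0.5022418882348253 64.46077555418015 [-0.29269333  1.25634618  0.36011944]
t9.1 p [0.4853 0.0804 0.0202] psi 99.0 q6 -0.23
(0.494, 0.08, 0.016, 99) -> [-0.0043, 0.0215, 0.0102] 0.0
296 [0.45749663 0.06207811 0.02028832] [0.51570878 0.10560681 0.05761211] [0.48263207 0.09155623 0.04465283]
```

Call:
play_rows:
  plan:
    - [30,[-0.004,0.02,0],0]
    - [30,[-0.004,0.02,0.008],0]
    - [30,[-0.004,0.02,0.008],0]
    - [65,[-0.004,0.02,0.008],0]
    - [65,[-0.004,0.02,0.008],0]
    - [65,[-0.004,0.02,0.008],0]
    - [65,[-0.004,0.02,-0.1],0]
    - [65,[-0.004,0.02,-0.2],0]
    - [65,[-0.004,0.02,-0.35],0]
    - [65,[-0.004,0.02,-0.45],0]

```text
time_s: 10.15
eef_pos: [0.4977, 0.0798, 0.2065]
eef_rot: [-0.0, 0.649, 0.76, -0.0]
wrist_force: [1.4, 0.2, 0.1]
opening: 0.764
grasp_force: 0.0
```

```bash
cat > chk.py <<'E'
from h import *
from scipy.optimize import least_squares
for n in ("scene","side"):
    c=camera(n);W=pts(c);I=c['image'].astype(int)
    m=(W[...,0]>.44)&(W[...,0]<.55)&(W[...,1]>.03)&(W[...,1]<.27)&(W[...,2]>.036)&(W[...,2]<.056)&(I.min(-1)>120)
    if m.sum()>5: print(n,"cap",m.sum(),rect(W[m]),np.median(W[m][:,2]))
E
python3 chk.py; python3 tops.py wrist scene | grep stop; python3 -c "
from h import *
go((.646,.081,.2,65))"
```

```text
scene cap 127 [499.7  78.7  47.   42.    8.4] 0.04417722437475042
side cap 221 [497.3  79.1  45.6  45.5   7.5] 0.04176064874040587
wrist stopper 1893 [632.  218.   32.7  31.   24.3] z 0.126
wrist stopper 1170 [645.5  82.3  31.6  30.7   6. ] z 0.126
scene stopper 70 [644.2  81.6  30.1  28.8  42. ] z 0.126
scene stopper 84 [632.  216.9  30.   27.7  39.8] z 0.125
scene stopper 80 [538.5 330.6  29.6  28.2  32.2] z 0.126
t10.3 p [0.4994 0.0796 0.2065] psi 99.0 q6 -0.23
(0.646, 0.081, 0.2, 65) -> [-0.054, 0.3625, 0.0176] 0.1889
```

Call:
play_rows:
  plan:
    - [55,[-0.054,0.362,0],0.189]
    - [55,[-0.054,0.362,0],0.189]
    - [55,[-0.054,0.362,0],0.189]
    - [55,[-0.054,0.362,0],0.189]
    - [55,[-0.054,0.362,0],0.189]
    - [55,[-0.054,0.362,0.1],0.189]
    - [55,[-0.054,0.362,0.15],0.189]

```text
time_s: 11.05
eef_pos: [0.6422, 0.0813, 0.1414]
eef_rot: [-0.001, 0.842, 0.539, -0.002]
wrist_force: [0.0, -1.3, -1.4]
opening: 0.643
grasp_force: 0.0
```

```bash
python3 tops.py wrist scene | grep stop; python3 -c "
from h import *
go((.645,.082,.09,65))"
```

```text
wrist stopper 3142 [631.1 213.7  31.6  23.4 160.6] z 0.126
wrist stopper 2116 [645.9  82.2  31.6  31.    7.6] z 0.126
scene stopper 74 [645.9  81.   29.8  25.6  42.7] z 0.126
scene stopper 86 [632.  216.9  31.8  28.   39.3] z 0.126
scene stopper 89 [540.  331.7  30.7  29.   43.2] z 0.126
t11.2 p [0.6406 0.0813 0.14  ] psi 65.2 q6 0.38
(0.645, 0.082, 0.09, 65) -> [0.0066, 0.0103, 0.1248] 0.0011
```

Call:
play_rows:
  plan:
    - [55,[0.006,0.011,0.07],0]
    - [55,[0.006,0.011,0.125],0]
    - [55,[0.006,0.011,0.125],0]
    - [33,[0.006,0.011,0.125],0]
    - [33,[0.006,0.011,0.125],0]
    - [33,[0.006,0.011,0.125],0]
    - [33,[0.006,0.011,0.125],0]

```text
time_s: 11.85
eef_pos: [0.6506, 0.0814, 0.0964]
eef_rot: [0.001, 0.843, 0.537, 0.001]
wrist_force: [-0.8, 1.0, 1.4]
opening: 0.385
grasp_force: 0.6
```

Call:
play_rows:
  plan:
    - [31,[0,0,0],0]
    - [31,[0,0,0],0]
    - [31,[0,0,0],0]

```text
time_s: 12.15
eef_pos: [0.6501, 0.0817, 0.0964]
eef_rot: [0.0, 0.843, 0.537, 0.0]
wrist_force: [-4.1, 1.9, 6.7]
opening: 0.368
grasp_force: 25.0
```

Call:
play_rows:
  plan:
    - [29,[0,0,0],0]
    - [29,[0,0,0],0]
    - [29,[0,0,0],0]

```text
time_s: 12.45
eef_pos: [0.65, 0.0819, 0.0965]
eef_rot: [-0.0, 0.843, 0.537, 0.0]
wrist_force: [-4.5, 1.4, 8.5]
opening: 0.359
grasp_force: 58.6
```

Call:
play_rows:
  plan:
    - [25,[0,0,-0.03],0]
    - [25,[0,0,-0.1],0]
    - [25,[0,0,-0.2],0]
    - [25,[0,0,-0.3],0]
    - [25,[0,0,-0.36],0]
    - [25,[0,0,-0.36],0]

```text
time_s: 13.05
eef_pos: [0.6526, 0.0811, 0.2447]
eef_rot: [0.003, 0.843, 0.537, 0.004]
wrist_force: [-0.1, 0.1, -1.6]
opening: 0.356
grasp_force: 60.0
```

```bash
python3 -c "
from h import *
print(get_obs()['opening'],get_obs()['grasp_force'])
go((.36,.38,.24,90))"
```

```text
0.35638896472558784 60.049041509628296
t13.1 p [0.6526 0.0811 0.2447] psi 65.0 q6 0.38
(0.36, 0.38, 0.24, 90) -> [0.3678, -0.9789, 0.0041] -0.1389
```

Call:
play_rows:
  plan:
    - [25,[0.368,-0.979,0],-0.139]
    - [25,[0.368,-0.979,0],-0.139]
    - [25,[0.368,-0.979,0],-0.139]
    - [25,[0.368,-0.979,0],-0.139]
    - [25,[0.368,-0.979,0],-0.139]
    - [25,[0.368,-0.979,0],-0.139]
    - [25,[0.368,-0.979,0],-0.139]
    - [25,[0.368,-0.979,0],-0.139]
    - [25,[0.368,-0.979,0],-0.139]
    - [25,[0.368,-0.979,0],-0.139]

```text
time_s: 14.05
eef_pos: [0.3542, 0.3815, 0.2371]
eef_rot: [-0.001, 0.706, 0.709, -0.001]
wrist_force: [0.7, -0.9, -3.1]
opening: 0.354
grasp_force: 60.4
```

```bash
python3 -c "
from h import *
print(get_obs()['opening'],get_obs()['grasp_force'])
go((.36,.38,.1,90))"; python3 - <<'E'
from h import *
c=camera("side");save(c,"side2");W=pts(c)
m=(abs(W[...,0]-.36)<.05)&(abs(W[...,1]-.38)<.05)&(W[...,2]>.05)&(W[...,2]<.3)
w=W[m];print(m.sum(),np.percentile(w[:,2],[0,1,5,50]))
E
```

```text
0.35402051482250496 60.3759241104126
t14.1 p [0.3542 0.3815 0.2371] psi 90.3 q6 0.59
(0.36, 0.38, 0.1, 90) -> [-0.0035, 0.0153, 0.3426] 0.0014
1941 [0.139579   0.14278104 0.15044566 0.22012797]
```

Call:
play_rows:
  plan:
    - [25,[0,0.01,0.1],0]
    - [25,[0,0.01,0.2],0]
    - [25,[0,0.01,0.28],0]
    - [25,[0,0.01,0.32],0]
    - [25,[0,0.01,0.335],0]
    - [25,[0,0.01,0.345],0]
    - [25,[0,0.01,0.35],0]
    - [25,[0,0.01,0.35],0]

```text
time_s: 14.9
eef_pos: [0.362, 0.3804, 0.0996]
eef_rot: [0.0, 0.707, 0.707, 0.001]
wrist_force: [-0.7, -0.1, -2.3]
opening: 0.355
grasp_force: 60.2
```

Call:
play_rows:
  plan:
    - [25,[0,0,0.004],0]
    - [25,[0,0,0.008],0]
    - [25,[0,0,0.008],0]

```text
time_s: 15.2
eef_pos: [0.3617, 0.3808, 0.0965]
eef_rot: [0.0, 0.707, 0.707, 0.001]
wrist_force: [-0.8, -0.5, 1.5]
opening: 0.356
grasp_force: 60.8
```

Call:
play_rows:
  plan:
    - [32,[0,0,0],0]
    - [32,[0,0,0],0]
    - [32,[-0.02,0,0],0]
    - [32,[-0.04,0,0],0]
    - [32,[-0.06,0,0],0]
    - [32,[-0.08,0,0],0]
    - [32,[-0.1,0,0],0]
    - [32,[-0.115,0,0],0]
    - [32,[-0.115,0,0],0]

```text
time_s: 16.1
eef_pos: [0.3611, 0.3333, 0.0953]
eef_rot: [0.0, 0.707, 0.707, -0.0]
wrist_force: [-0.4, -0.2, 0.1]
opening: 0.376
grasp_force: 3.6
```

```bash
python3 - <<'E'
from h import *
go((.36,.335,.0965,90)); print(get_obs()['wrist_force'],get_obs()['grasp_force'])
c=camera("side");cv2.imwrite("pics/v2.png",cv2.resize(c["image"][150:370,60:300,::-1],None,fx=2.5,fy=2.5))
E
```

```text
t16.1 p [0.3611 0.3333 0.0953] psi 90.0 q6 0.50
(0.36, 0.335, 0.0965, 90) -> [0.0042, -0.0027, -0.0029] -0.0002
[-0.40245153 -0.17972648  0.05041267] 3.630618564784527
```

View pics/v2.png

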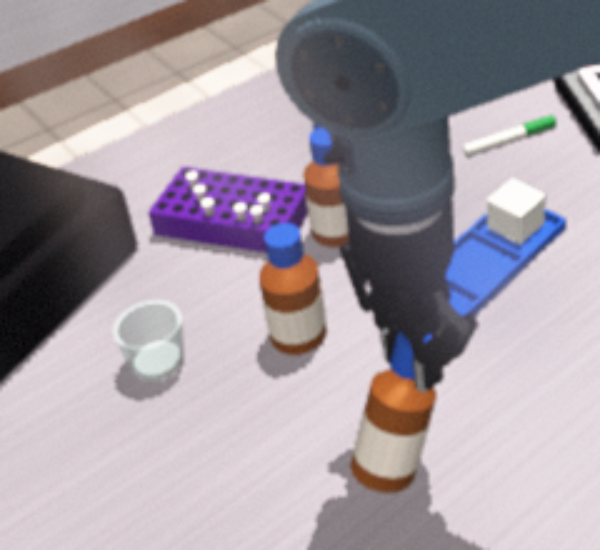

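Call:
play_rows:
  plan:
    - [32,[-0.041,0,0.007],0]
    - [32,[-0.08,0,0.02],0]
    - [32,[-0.112,0,0.0375],0]
    - [32,[-0.142,0,0.06],0]
    - [32,[-0.174,0,0.0875],0]
    - [32,[-0.2,0,0.122],0]
    - [32,[-0.22,0,0.1525],0]
    - [32,[-0.235,0,0.1875],0]
    - [32,[-0.247,0,0.215],0]
    - [32,[-0.247,0,0.217],0]

```text
time_s: 17.15
eef_pos: [0.3602, 0.2345, 0.0073]
eef_rot: [-0.001, 0.707, 0.707, -0.001]
wrist_force: [-0.7, -1.8, 0.4]
opening: 0.377
grasp_force: 4.4
```

```bash
python3 - <<'E'
from h import *
go((.36,.335,.0965,90)); print(get_obs()['wrist_force'],get_obs()['grasp_force'])
c=camera("side");cv2.imwrite("pics/v3.png",cv2.resize(c["image"][200:384,60:300,::-1],None,fx=2,fy=2))
E
```

```text
t17.1 p [0.3602 0.2345 0.0073] psi 90.0 q6 0.30
(0.36, 0.335, 0.0965, 90) -> [0.2511, -0.0012, -0.2233] -0.0003
[-0.74654467 -1.84732753  0.39261512] 4.402454048395157
```

View pics/v3.png

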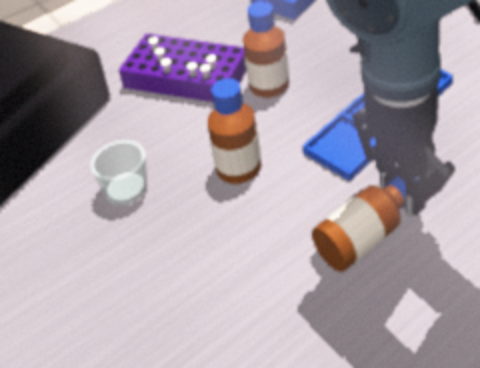

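Call:
play_rows:
  plan:
    - [34,[0,0,0],0]
    - [36,[0,0,0],0]
    - [42,[0,0,-0.01],0]
    - [50,[0,0,-0.05],0]
    - [75,[0,0,-0.15],0]
    - [75,[0.1,0,-0.3],0]
    - [75,[0.15,0,-0.4],0]
    - [75,[0.19,0,-0.4],0]
    - [75,[0.19,0,-0.4],0]

```text
time_s: 18.1
eef_pos: [0.3634, 0.3149, 0.1733]
eef_rot: [0.001, 0.706, 0.708, 0.004]
wrist_force: [0.0, -0.8, -0.0]
opening: 0.874
grasp_force: 0.0
```

```bash
cat > lie.py <<'E'
from h import *
import sys
from scipy.optimize import least_squares
def lying(x,y,z0=.027,names=("wrist","scene","side"),rad=.085,zlo=.012,zhi=None):
    """fit a horizontal cylinder r27 to body points near x,y"""
    for n in names:
        o=get_obs(); c=camera(n); W=pts(c,o); I=c["image"].astype(int)
        best=None
        for m in masks_of(c,"bottle1"):
            if m["conf"]<.2: continue
            w=W[m["mask"]]; w=w[~np.isnan(w[:,0])]
            if len(w)<40: continue
            d=np.hypot(*(np.median(w[:,:2],0)-[x,y]))
            if d<rad and (best is None or d<best[0]): best=(d,w,m["conf"])
        if best is None: print(n,"none"); continue
        w=best[1]; w=w[(w[:,2]>z0-.015)&(w[:,2]<z0+.035)]
        a0=np.arctan2(*np.linalg.svd(w[:,:2]-w[:,:2].mean(0),full_matrices=False)[2][0][::-1])
        f=lambda p:np.hypot(-(w[:,0]-p[0])*np.sin(p[1])+(w[:,1]-p[2])*np.cos(p[1]),w[:,2]-p[3])-.027
        r=least_squares(lambda p:np.minimum(f(p),.004),[w[:,0].mean(),a0,w[:,1].mean(),z0],loss="soft_l1",f_scale=.002)
        p=r.x; u=np.array([np.cos(p[1]),np.sin(p[1])])
        s=(w[:,:2]-[p[0],p[2]])@u; e=np.percentile(s,[1,99])
        body=abs(f(p))<.003; sb=np.percentile(s[body],[2,98])
        mid=np.array([p[0],p[2]])+u*sb.mean()
        print(n,"conf %.2f"%best[2],"ang %.1f"%np.degrees(p[1]),"z %.3f"%p[3],"bodymid",mid.round(4),"len",(sb[1]-sb[0]).round(3),"ends",(np.array([p[0],p[2]])+np.outer(e,u)).round(3).tolist())
if __name__=="__main__":
    a=[float(v) for v in sys.argv[1:4]]; lying(*a)
E
python3 lie.py .36 .31 .027; python3 -c "
from h import *
go((.36,.3125,.01,90))"
```

```text
wrist conf 0.75 ang -88.7 z 0.026 bodymid [0.3609 0.3056] len 0.078 ends [[0.36, 0.346], [0.363, 0.223]]
t18.3 p [0.3603 0.3106 0.1677] psi 90.0 q6 0.46
(0.36, 0.3125, 0.01, 90) -> [0.0053, 0.0001, 0.3943] 0.0Traceback (most recent call last):
  File "lie.py", line 26, in <module>
    a=[float(v) for v in sys.argv[1:4]]; lying(*a)
                                         ~~~~~^^^^
  File "lie.py", line 22, in lying
    body=abs(f(p))<.003; sb=np.percentile(s[body],[2,98])
                            ~~~~~~~~~~~~~^^^^^^^^^^^^^^^^
    return _quantile_unchecked(
        a, q, axis, out, overwrite_input, method, keepdims, weights)
    return _ureduce(a,
                    func=_quantile_ureduce_func,
    ...<5 lines>...
                    overwrite_input=overwrite_input,
                    method=method)
    r = func(a, **kwargs)
    result = _quantile(arr,
                       quantiles=q,
    ...<2 lines>...
                       out=out,
                       weights=wgt)
    slices_having_nans = np.isnan(arr[-1, ...])
                                  ~~~^^^^^^^^^
IndexError: index -1 is out of bounds for axis 0 with size 0
```

Call:
play_rows:
  plan:
    - [78,[0,0,0.1],0]
    - [78,[0,0,0.2],0]
    - [78,[0,0,0.3],0]
    - [78,[0,0,0.36],0]
    - [78,[0,0,0.385],0]
    - [78,[0,0,0.385],0]
    - [78,[0,0,0.385],0]

```text
time_s: 19.0
eef_pos: [0.3618, 0.3115, 0.0155]
eef_rot: [0.0, 0.707, 0.707, 0.0]
wrist_force: [-0.1, 0.3, 0.2]
opening: 0.909
grasp_force: 0.0
```

```bash
python3 -c "
from h import *
go((.361,.309,.007,91.3))"
```

```text
t19.0 p [0.3618 0.3115 0.0155] psi 90.0 q6 0.46
(0.361, 0.309, 0.007, 91.3) -> [-0.0062, -0.0021, 0.0213] -0.0073
```

Call:
play_rows:
  plan:
    - [78,[-0.006,-0.002,0.02],-0.007]
    - [78,[-0.006,-0.002,0.02],-0.007]
    - [60,[-0.006,-0.002,0.02],-0.007]
    - [56,[-0.006,-0.002,0.02],-0.007]
    - [45,[-0.006,-0.002,0.02],-0.007]
    - [45,[-0.006,-0.002,0.02],-0.007]
    - [45,[-0.006,-0.002,0.02],-0.007]

```text
time_s: 19.7
eef_pos: [0.3607, 0.3093, 0.0077]
eef_rot: [0.0, 0.699, 0.715, 0.0]
wrist_force: [-1.2, -1.2, 7.2]
opening: 0.615
grasp_force: 61.7
```

Call:
play_rows:
  plan:
    - [45,[0,0,-0.03],0]
    - [45,[0,0,-0.1],0]
    - [45,[0,0,-0.2],0]
    - [45,[0,0,-0.3],0]
    - [45,[0,0,-0.4],0]
    - [45,[0,0,-0.5],0]
    - [45,[0,0,-0.55],0]
    - [45,[0,0,-0.55],0]

```text
time_s: 20.5
eef_pos: [0.3622, 0.3101, 0.231]
eef_rot: [0.001, 0.699, 0.715, 0.004]
wrist_force: [-0.5, -0.4, -3.2]
opening: 0.615
grasp_force: 63.7
```

```bash
python3 -c "
from h import *
print(get_obs()['opening'],get_obs()['grasp_force'])
C1=C2-.095*WY; C3=C2+.095*WY; print(C1,C3)
go((.42,-.1,.23,40),(*C1,.23,-26),(*C1,.23,154),(*C3,.23,-26),(*C3,.23,154)); print(get_obs()['q'])"
```

```text
0.6154976909284964 63.692708015441895
[ 0.45039  -0.402005] [ 0.53361  -0.231195]
t20.5 p [0.3622 0.3101 0.231 ] psi 91.3 q6 0.44
(0.42, -0.1, 0.23, 40) -> [-1.0282, 0.1216, 0.0] 0.2849
(np.float64(0.45039), np.float64(-0.402005), 0.23, -26) -> [-1.7848, 0.1807, -0.0021] 0.6515
(np.float64(0.45039), np.float64(-0.402005), 0.23, 154) -> [-1.7848, 0.1807, -0.0021] -0.3485
(np.float64(0.53361), np.float64(-0.23119499999999998), 0.23, -26) -> [-1.3625, 0.3982, 0.0008] 0.6515
(np.float64(0.53361), np.float64(-0.23119499999999998), 0.23, 154) -> [-1.3625, 0.3982, 0.0008] -0.3485
[ 4.58390221e-01 -4.93284785e-02  1.85140459e+00  4.57646462e-05
  1.33183812e+00  4.36087195e-01]
```

Call:
play_rows:
  plan:
    - [45,[-0.98,0.1,0],-0.348]
    - [45,[-0.98,0.1,0],-0.348]
    - [45,[-0.98,0.1,0],-0.348]
    - [45,[-0.98,0.1,0],-0.348]
    - [45,[-0.98,0.1,0],-0.348]
    - [45,[-0.98,0.1,0],-0.348]
    - [45,[-0.98,0.1,0],-0.348]
    - [45,[-0.98,0.1,0],-0.348]
    - [45,[-0.98,0.1,0],-0.348]

```text
time_s: 21.4
eef_pos: [0.4059, -0.0603, 0.2253]
eef_rot: [-0.001, 0.227, 0.974, 0.0]
wrist_force: [0.6, -0.0, -2.3]
opening: 0.615
grasp_force: 63.6
```

```bash
python3 -c "
from h import *
print(get_obs()['opening'],get_obs()['grasp_force'])
go((.4504,-.402,.2,154))"; python3 tops.py scene | grep stop
```

```text
0.615433480002801 63.62903952598572
t21.4 p [ 0.4059 -0.0603  0.2253] psi 153.8 q6 -1.55
(0.4504, -0.402, 0.2, 154) -> [-0.4774, -0.7172, 0.0619] -0.0012
scene stopper 77 [631.5 216.4  30.   28.1  43.6] z 0.125
scene stopper 81 [539.1 329.8  29.5  29.   33. ] z 0.125
```

Call:
play_rows:
  plan:
    - [45,[-0.477,-0.717,0.05],0]
    - [45,[-0.477,-0.717,0.05],0]
    - [45,[-0.477,-0.717,0.05],0]
    - [45,[-0.477,-0.717,0.05],0]
    - [45,[-0.477,-0.717,0.05],0]
    - [45,[-0.477,-0.717,0.05],0]
    - [45,[-0.477,-0.717,0.05],0]
    - [45,[-0.477,-0.717,0.05],0]
    - [45,[-0.477,-0.717,0.05],0]

```text
time_s: 22.35
eef_pos: [0.4486, -0.4009, 0.2041]
eef_rot: [-0.002, 0.231, 0.973, 0.002]
wrist_force: [-0.5, 0.4, -1.9]
opening: 0.613
grasp_force: 64.1
```

```bash
python3 - <<'E'
from h import *
o=get_obs(); c=camera("wrist"); W=pts(c,o); I=c["image"].astype(int)
print(o['opening'],o['grasp_force'])
cv2.imwrite("pics/v4.png",c["image"][...,::-1])
go((.4504,-.402,.1,154),(.4504,-.402,.053,154))
m=(W[...,2]>.048)&(W[...,2]<.057)&(I.min(-1)>110)&(W[...,1]<-.15)&(W[...,0]<.62);print(m.sum(), rect(W[m]) if m.sum() else "")
c=camera("scene");W=pts(c);I=c["image"].astype(int)
m=(W[...,2]>.048)&(W[...,2]<.057)&(I.min(-1)>120)&(W[...,0]>.38)&(W[...,0]<.66)&(W[...,1]<-.12)&(W[...,1]>-.46)
print(m.sum(),rect(W[m]))
E
```

```text
0.6132033764332486 64.07320618629456
t22.4 p [ 0.4489 -0.4001  0.2048] psi 153.4 q6 -2.03
(0.4504, -0.402, 0.1, 154) -> [-0.0065, -0.0032, 0.2619] -0.0033
(0.4504, -0.402, 0.053, 154) -> [-0.0069, -0.0034, 0.3794] -0.0033
5379 [ 505.7 -292.3  298.8  119.9   64. ]
244 [ 492.6 -315.7  247.4  118.7   63.9]
```

View pics/v4.png

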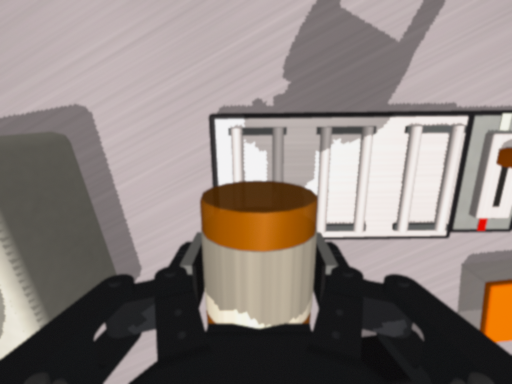

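Call:
play_rows:
  plan:
    - [45,[-0.007,-0.0034,0.1],-0.003]
    - [45,[-0.007,-0.0034,0.2],-0.003]
    - [45,[-0.007,-0.0034,0.28],-0.003]
    - [45,[-0.007,-0.0034,0.33],-0.003]
    - [45,[-0.007,-0.0034,0.35],-0.003]
    - [45,[-0.007,-0.0034,0.36],-0.003]
    - [45,[-0.007,-0.0034,0.36],-0.003]

```text
time_s: 23.15
eef_pos: [0.452, -0.4036, 0.0637]
eef_rot: [0.0, 0.225, 0.974, -0.0]
wrist_force: [0.5, 0.3, -1.8]
opening: 0.617
grasp_force: 64.2
```

```bash
python3 - <<'E'
from h import *
o=get_obs(); print(o['opening'],o['grasp_force'],o['wrist_force'])
go((.4504,-.402,.053,154))
E
```

```text
0.616931698447347 64.1594123840332 [ 0.52968937  0.29352092 -1.82223739]
t23.1 p [ 0.452  -0.4036  0.0637] psi 154.0 q6 -2.04
(0.4504, -0.402, 0.053, 154) -> [0.0054, 0.0018, 0.0268] 0.0003
```

Call:
play_rows:
  plan:
    - [45,[0.005,0.002,0.012],0]
    - [45,[0.005,0.002,0.022],0]
    - [45,[0.005,0.002,0.027],0]
    - [45,[0.005,0.002,0.027],0]

```text
time_s: 23.55
eef_pos: [0.4499, -0.4021, 0.052]
eef_rot: [-0.0, 0.225, 0.974, 0.0]
wrist_force: [-0.8, -1.1, -2.5]
opening: 0.615
grasp_force: 64.2
```

Call:
play_rows:
  plan:
    - [45,[0,0,0.004],0]
    - [52,[0,0,0.004],0]
    - [54,[0,0,0.004],0]
    - [56,[0,0,0.004],0]
    - [62,[0,0,0.004],0]
    - [66,[0,0,-0.02],0]
    - [66,[0,0,-0.08],0]
    - [66,[0,0,-0.2],0]
    - [66,[0,0,-0.3],0]
    - [66,[0,0,-0.4],0]

```text
time_s: 24.55
eef_pos: [0.4501, -0.4022, 0.2148]
eef_rot: [0.0, 0.225, 0.974, -0.0]
wrist_force: [0.7, -0.4, 0.1]
opening: 0.778
grasp_force: 0.0
```

```bash
cat > cr.py <<'E'
from h import *
import sys
# check cradles from scene+wrist: cylinder fit in the warmer frame
from scipy.optimize import least_squares
def cradles(names=("scene","wrist")):
    for n in names:
        o=get_obs(); c=camera(n); W=pts(c,o)
        for k in (1,2,3):
            C=C2+(k-2)*.095*WY
            d=W[...,:2]-C; a=d@WX; b=d@WY
            m=(abs(a)<.13)&(abs(b)<.035)&(W[...,2]>.074)&(W[...,2]<.11)
            if m.sum()<30: print(n,k,"empty",m.sum()); continue
            a,b,z=a[m],b[m],W[m][:,2]
            core=abs(a)<.03
            f=lambda p:np.hypot((b-p[0]-p[1]*a)*1,z-p[2])-.027
            r=least_squares(lambda p:f(p)[core],[0,0,.071],loss="soft_l1",f_scale=.002); g=abs(f(r.x))<.004
            e=np.percentile(a[g],[1,99])
            print(n,k,"y %.4f tilt %.3f z %.4f"%tuple(r.x),"body a",e.round(4),"mid %.4f"%e.mean(),"n",m.sum())
if __name__=="__main__": cradles(sys.argv[1:] or ("scene","wrist"))
E
python3 cr.py; python3 tops.py scene wrist| grep stop; python3 -c "
from h import *
go((.56,-.06,.25,154),(.632,.217,.25,154))"
```

```text
scene 1 y 0.0005 tilt 0.024 z 0.0709 body a [-0.0348  0.0472] mid 0.0062 n 315
scene 2 empty 0
scene 3 empty 0
wrist 1 y 0.0010 tilt -0.000 z 0.0706 body a [-0.0341  0.046 ] mid 0.0059 n 4694
wrist 2 empty 0
wrist 3 empty 0
scene stopper 76 [631.4 216.2  28.9  27.8  41.7] z 0.126
scene stopper 79 [539.1 331.2  29.1  28.5 140.5] z 0.126
t24.8 p [ 0.4506 -0.4028  0.2142] psi 154.0 q6 -2.04
(0.56, -0.06, 0.25, 154) -> [0.1295, 0.89, -0.0915] 0.0
(0.632, 0.217, 0.25, 154) -> [0.2712, 1.5913, -0.093] 0.0
```

Call:
play_rows:
  plan:
    - [50,[0.17,0.98,-0.06],0.356]
    - [50,[0.17,0.98,-0.06],0.356]
    - [50,[0.17,0.98,-0.06],0.356]
    - [50,[0.17,0.98,-0.06],0.356]
    - [50,[0.17,0.98,-0.06],0.356]
    - [50,[0.17,0.98,-0.06],0.356]
    - [50,[0.17,0.98,-0.06],0.356]
    - [50,[0.17,0.98,-0.06],0.356]
    - [50,[0.17,0.98,-0.06],0.356]

```text
time_s: 25.65
eef_pos: [0.5603, -0.0159, 0.2346]
eef_rot: [-0.002, 0.708, 0.706, -0.0]
wrist_force: [-0.9, -1.4, 0.4]
opening: 0.583
grasp_force: 0.0
```

```bash
python3 -c "
from h import *
go((.632,.217,.2,90))"
```

```text
t25.6 p [ 0.5603 -0.0159  0.2346] psi 89.9 q6 -0.24
(0.632, 0.217, 0.2, 90) -> [0.5825, 0.178, 0.0872] -0.0008
```

Call:
play_rows:
  plan:
    - [50,[0.582,0.178,0.08],0]
    - [50,[0.582,0.178,0.08],0]
    - [50,[0.582,0.178,0.08],0]
    - [50,[0.582,0.178,0.08],0]
    - [50,[0.582,0.178,0.08],0]
    - [50,[0.582,0.178,0.08],0]
    - [50,[0.582,0.178,0.08],0]

```text
time_s: 26.35
eef_pos: [0.6309, 0.2135, 0.2015]
eef_rot: [-0.001, 0.707, 0.707, -0.002]
wrist_force: [0.1, -0.3, 0.4]
opening: 0.584
grasp_force: 0.0
```

```bash
python3 tops.py wrist scene | grep stop; python3 -c "
from h import *
go((.632,.217,.13,90),(.632,.217,.093,90))"
```

```text
wrist stopper 1982 [540.6 332.   32.   31.1 176.1] z 0.126
wrist stopper 1186 [632.4 218.6  30.8  30.7  90. ] z 0.126
scene stopper 82 [632.5 217.2  29.5  27.8  38.5] z 0.125
scene stopper 76 [539.3 331.1  30.   28.5  34.5] z 0.126
t26.4 p [0.6316 0.2117 0.203 ] psi 89.9 q6 0.15
(0.632, 0.217, 0.13, 90) -> [0.0134, 0.0014, 0.1824] -0.0006
(0.632, 0.217, 0.093, 90) -> [0.0135, 0.0016, 0.2749] -0.0006
```

Call:
play_rows:
  plan:
    - [50,[0.015,0.001,0.08],0]
    - [50,[0.015,0.001,0.16],0]
    - [50,[0.015,0.001,0.22],0]
    - [50,[0.015,0.001,0.265],0]
    - [50,[0.015,0.001,0.275],0]
    - [33,[0.015,0.001,0.275],0]
    - [25,[0.015,0.001,0.275],0]
    - [25,[0.015,0.001,0.275],0]
    - [25,[0.015,0.001,0.275],0]

```text
time_s: 27.35
eef_pos: [0.6332, 0.2186, 0.0951]
eef_rot: [0.0, 0.708, 0.707, 0.001]
wrist_force: [0.0, 0.3, -2.4]
opening: 0.359
grasp_force: 59.4
```

Call:
play_rows:
  plan:
    - [25,[0,0,-0.03],0]
    - [25,[0,0,-0.1],0]
    - [25,[0,0,-0.2],0]
    - [25,[0,0,-0.3],0]
    - [25,[0,0,-0.36],0]
    - [25,[0,0,-0.36],0]

```text
time_s: 27.95
eef_pos: [0.6354, 0.2193, 0.2449]
eef_rot: [0.003, 0.707, 0.707, 0.004]
wrist_force: [1.2, -0.2, -1.1]
opening: 0.356
grasp_force: 59.9
```

```bash
python3 -c "
from h import *
print(get_obs()['opening'],get_obs()['grasp_force'],get_obs()['wrist_force'])
go((.36,.38,.24,90))"
```

```text
0.3556119064743982 59.93710398674011 [ 1.15857649 -0.19486965 -1.11724941]
t27.9 p [0.6354 0.2193 0.2449] psi 89.9 q6 0.16
(0.36, 0.38, 0.24, 90) -> [0.401, -0.689, 0.0057] -0.0003
```

Call:
play_rows:
  plan:
    - [25,[0.4,-0.689,0],0]
    - [25,[0.4,-0.689,0],0]
    - [25,[0.4,-0.689,0],0]
    - [25,[0.4,-0.689,0],0]
    - [25,[0.4,-0.689,0],0]
    - [25,[0.4,-0.689,0],0]
    - [25,[0.4,-0.689,0],0]
    - [25,[0.4,-0.689,0.08],0]
    - [25,[0.4,-0.689,0.2],0]
    - [25,[0.4,-0.689,0.3],0]

```text
time_s: 28.95
eef_pos: [0.3557, 0.3786, 0.1154]
eef_rot: [-0.0, 0.707, 0.707, -0.001]
wrist_force: [0.5, 0.6, -3.0]
opening: 0.358
grasp_force: 60.7
```

```bash
python3 -c "
from h import *
print(get_obs()['opening'],get_obs()['grasp_force'],get_obs()['wrist_force'])
go((.36,.38,.0955,90))"
```

```text
0.357587870513373 60.74634790420532 [ 0.51641514  0.61843868 -2.95840915]
t28.9 p [0.3557 0.3786 0.1154] psi 90.0 q6 0.59
(0.36, 0.38, 0.0955, 90) -> [0.0037, 0.0109, 0.0498] -0.0001
```

Call:
play_rows:
  plan:
    - [25,[0.003,0.01,0.02],0]
    - [25,[0.003,0.01,0.035],0]
    - [25,[0.003,0.01,0.043],0]
    - [25,[0.003,0.01,0.047],0]
    - [25,[0.003,0.01,0.047],0]

```text
time_s: 29.45
eef_pos: [0.3622, 0.3808, 0.1007]
eef_rot: [0.0, 0.708, 0.707, 0.001]
wrist_force: [-0.5, -0.5, -1.8]
opening: 0.359
grasp_force: 60.7
```

Call:
play_rows:
  plan:
    - [25,[0,0,0.006],0]
    - [25,[0,0,0.011],0]
    - [25,[0,0,0.013],0]
    - [25,[0,0,0.013],0]

```text
time_s: 29.85
eef_pos: [0.3615, 0.3805, 0.0947]
eef_rot: [0.0, 0.708, 0.707, 0.0]
wrist_force: [-1.2, -1.0, 3.4]
opening: 0.357
grasp_force: 61.4
```

Call:
play_rows:
  plan:
    - [32,[0,0,0],0]
    - [32,[0,0,0],0]
    - [32,[-0.02,0,0],0]
    - [32,[-0.04,0,0],0]
    - [32,[-0.06,0,0],0]
    - [32,[-0.08,0,0],0]
    - [32,[-0.1,0,0],0]
    - [32,[-0.115,0,0],0]
    - [32,[-0.115,0,0],0]

```text
time_s: 30.75
eef_pos: [0.361, 0.3331, 0.0937]
eef_rot: [0.0, 0.708, 0.706, -0.001]
wrist_force: [-0.7, -0.1, -0.3]
opening: 0.374
grasp_force: 2.1
```

Call:
play_rows:
  plan:
    - [32,[-0.041,0,0.007],0]
    - [32,[-0.08,0,0.02],0]
    - [32,[-0.112,0,0.0375],0]
    - [32,[-0.142,0,0.06],0]
    - [32,[-0.174,0,0.0875],0]
    - [32,[-0.2,0,0.122],0]
    - [32,[-0.22,0,0.1525],0]
    - [32,[-0.235,0,0.1875],0]
    - [32,[-0.245,0,0.212],0]
    - [32,[-0.245,0,0.212],0]

```text
time_s: 31.75
eef_pos: [0.3597, 0.2351, 0.0076]
eef_rot: [-0.001, 0.708, 0.706, -0.002]
wrist_force: [-0.4, -1.4, -0.0]
opening: 0.379
grasp_force: 5.8
```

```bash
sed -i 's/body=abs(f(p))<.003; /body=abs(f(p))<.003\n        if body.sum()<20: print(n,"bad fit"); continue\n        /' lie.py; python3 lie.py .36 .31 .027; python3 tops.py scene | grep stop
```

```text
wrist conf 0.98 ang -88.9 z 0.028 bodymid [0.3594 0.3052] len 0.07 ends [[0.359, 0.341], [0.361, 0.228]]
scene bad fit
side bad fit
scene stopper 79 [538.7 330.6  28.9  28.6  25.7] z 0.126
```

Lying down. Release and go above the body, as before.

Call:
play_rows:
  plan:
    - [34,[0,0,0],0]
    - [36,[0,0,0],0]
    - [42,[0,0,-0.01],0]
    - [50,[0,0,-0.05],0]
    - [75,[0,0,-0.15],0]
    - [75,[0.1,0,-0.3],0]
    - [75,[0.15,0,-0.4],0]
    - [75,[0.18,0,-0.4],0]
    - [75,[0.18,0,-0.4],0]

```text
time_s: 33.0
eef_pos: [0.3633, 0.311, 0.1731]
eef_rot: [0.001, 0.707, 0.707, 0.004]
wrist_force: [0.2, -0.5, 0.6]
opening: 0.877
grasp_force: 0.0
```

```bash
python3 lie.py .36 .31 .027; python3 -c "
from h import *
go((.361,.309,.015,91))"
```

```text
wrist conf 0.92 ang -87.7 z 0.026 bodymid [0.3611 0.3088] len 0.078 ends [[0.36, 0.349], [0.364, 0.226]]
scene bad fit
side bad fit
t33.3 p [0.3604 0.307  0.1678] psi 89.9 q6 0.46
(0.361, 0.309, 0.015, 91) -> [0.0055, 0.0026, 0.3819] -0.0063
```

Call:
play_rows:
  plan:
    - [78,[0.01,0.002,0.1],-0.012]
    - [78,[0.01,0.002,0.2],-0.012]
    - [78,[0.01,0.002,0.3],-0.012]
    - [78,[0.01,0.002,0.36],-0.012]
    - [78,[0.01,0.002,0.385],-0.012]
    - [78,[0.01,0.002,0.385],-0.012]
    - [78,[0.01,0.002,0.385],-0.012]

```text
time_s: 34.0
eef_pos: [0.3627, 0.3123, 0.016]
eef_rot: [0.0, 0.694, 0.72, 0.0]
wrist_force: [0.4, -0.0, 0.9]
opening: 0.913
grasp_force: 0.0
```

```bash
python3 -c "
from h import *
go((.361,.311,.0075,92))"
```

```text
t34.0 p [0.3627 0.3123 0.016 ] psi 92.1 q6 0.43
(0.361, 0.311, 0.0075, 92) -> [-0.0031, -0.0044, 0.0213] 0.0003
```

Call:
play_rows:
  plan:
    - [78,[-0.003,-0.004,0.021],0]
    - [78,[-0.003,-0.004,0.021],0]
    - [60,[-0.003,-0.004,0.021],0]
    - [56,[-0.003,-0.004,0.021],0]
    - [45,[-0.003,-0.004,0.021],0]
    - [45,[-0.003,-0.004,0.021],0]
    - [45,[-0.003,-0.004,0.021],0]

```text
time_s: 34.7
eef_pos: [0.3608, 0.3112, 0.0077]
eef_rot: [0.0, 0.694, 0.72, 0.0]
wrist_force: [-1.6, -1.3, 6.4]
opening: 0.616
grasp_force: 61.8
```

Call:
play_rows:
  plan:
    - [45,[0,0,-0.03],0]
    - [45,[0,0,-0.1],0]
    - [45,[0,0,-0.2],0]
    - [45,[0,0,-0.3],0]
    - [45,[0,0,-0.4],0]
    - [45,[0,0,-0.5],0]
    - [45,[0,0,-0.55],0]
    - [45,[0,0,-0.55],0]

```text
time_s: 35.5
eef_pos: [0.3622, 0.3119, 0.231]
eef_rot: [0.001, 0.694, 0.72, 0.004]
wrist_force: [-0.2, 0.2, -2.1]
opening: 0.616
grasp_force: 63.7
```

Call:
play_rows:
  plan:
    - [45,[-0.98,0.2,0],-0.344]
    - [45,[-0.98,0.2,0],-0.344]
    - [45,[-0.98,0.2,0],-0.344]
    - [45,[-0.98,0.2,0],-0.344]
    - [45,[-0.98,0.2,0],-0.344]
    - [45,[-0.98,0.2,0],-0.344]
    - [45,[-0.98,0.2,0],-0.344]
    - [45,[-0.98,0.2,0],-0.344]
    - [45,[-0.98,0.2,0],-0.344]

```text
time_s: 36.4
eef_pos: [0.4499, -0.0622, 0.2252]
eef_rot: [-0.001, 0.222, 0.975, 0.0]
wrist_force: [1.5, 0.3, -2.9]
opening: 0.617
grasp_force: 63.6
```

```bash
python3 -c "
from h import *
print(get_obs()['opening'],get_obs()['grasp_force'],get_obs()['wrist_force'])
go((.492,-.3166,.2,154))"; python3 tops.py scene | grep stop
```

```text
0.6171856048100365 63.57813477516174 [ 1.49631971  0.27774907 -2.88760071]
t36.4 p [ 0.4499 -0.0622  0.2252] psi 154.3 q6 -1.52
(0.492, -0.3166, 0.2, 154) -> [-0.3706, -0.5275, 0.0618] 0.0017
scene stopper 79 [539.2 330.6  29.   28.8  28.4] z 0.126
```

Call:
play_rows:
  plan:
    - [45,[-0.37,-0.527,0.05],0.002]
    - [45,[-0.37,-0.527,0.05],0.002]
    - [45,[-0.37,-0.527,0.05],0.002]
    - [45,[-0.37,-0.527,0.05],0.002]
    - [45,[-0.37,-0.527,0.05],0.002]
    - [45,[-0.37,-0.527,0.05],0.002]
    - [45,[-0.37,-0.527,0.15],0.002]
    - [45,[-0.37,-0.527,0.25],0.002]
    - [45,[-0.37,-0.527,0.25],0.002]

```text
time_s: 37.35
eef_pos: [0.4872, -0.3111, 0.1193]
eef_rot: [-0.006, 0.228, 0.974, 0.004]
wrist_force: [-1.6, 1.3, -3.0]
opening: 0.615
grasp_force: 64.0
```

```bash
python3 -c "
from h import *
print(get_obs()['opening'],get_obs()['grasp_force'],get_obs()['wrist_force'])
go((.492,-.3166,.06,154))"
```

```text
0.6152982610160774 63.99973154067993 [-1.64776691  1.34942386 -3.03607646]
t37.4 p [ 0.4872 -0.3111  0.1193] psi 153.6 q6 -1.88
(0.492, -0.3166, 0.06, 154) -> [-0.019, -0.0077, 0.148] -0.0022
```

Call:
play_rows:
  plan:
    - [45,[-0.01,-0.004,0.03],0]
    - [45,[-0.01,-0.004,0.06],0]
    - [45,[-0.01,-0.004,0.09],0]
    - [45,[-0.01,-0.004,0.11],0]
    - [45,[-0.01,-0.004,0.12],0]
    - [45,[-0.01,-0.004,0.12],0]

```text
time_s: 37.95
eef_pos: [0.4943, -0.3186, 0.0785]
eef_rot: [-0.0, 0.228, 0.974, 0.0]
wrist_force: [-0.6, -0.4, -2.9]
opening: 0.615
grasp_force: 64.1
```

```bash
python3 -c "
from h import *
go((.492,-.3166,.0515,154))"
```

```text
t38.0 p [ 0.4943 -0.3186  0.0785] psi 153.6 q6 -1.89
(0.492, -0.3166, 0.0515, 154) -> [0.0073, 0.002, 0.0674] -0.002
```

Call:
play_rows:
  plan:
    - [45,[0.007,0.002,0.02],-0.002]
    - [45,[0.007,0.002,0.04],-0.002]
    - [45,[0.007,0.002,0.055],-0.002]
    - [45,[0.007,0.002,0.062],-0.002]
    - [45,[0.007,0.002,0.064],-0.002]
    - [45,[0.007,0.002,0.064],-0.002]

```text
time_s: 38.55
eef_pos: [0.4924, -0.317, 0.0533]
eef_rot: [-0.0, 0.225, 0.974, 0.0]
wrist_force: [-0.5, -0.9, -2.2]
opening: 0.612
grasp_force: 64.1
```

Call:
play_rows:
  plan:
    - [45,[0,0,0.006],0]
    - [52,[0,0,0.006],0]
    - [54,[0,0,0.006],0]
    - [56,[0,0,0.006],0]
    - [62,[0,0,0.006],0]
    - [66,[0,0,-0.02],0]
    - [66,[0,0,-0.08],0]
    - [66,[0,0,-0.2],0]
    - [66,[0,0,-0.3],0]
    - [66,[0,0,-0.4],0]

```text
time_s: 39.55
eef_pos: [0.4924, -0.3169, 0.2161]
eef_rot: [0.001, 0.225, 0.974, -0.0]
wrist_force: [0.7, -0.7, -0.4]
opening: 0.775
grasp_force: 0.0
```

```bash
python3 cr.py; python3 tops.py scene | grep stop;python3 chk.py; python3 -c "
from h import *
go((.54,.33,.23,90))"
```

```text
scene 1 y -0.0001 tilt 0.002 z 0.0710 body a [-0.0344  0.0471] mid 0.0063 n 294
scene 2 y -0.0007 tilt 0.035 z 0.0707 body a [-0.0355  0.0463] mid 0.0054 n 339
scene 3 empty 0
wrist 1 y 0.0010 tilt -0.000 z 0.0705 body a [-0.0339  0.0464] mid 0.0062 n 4384
wrist 2 y 0.0010 tilt 0.000 z 0.0707 body a [-0.0345  0.0458] mid 0.0056 n 4697
wrist 3 empty 0
scene stopper 79 [539.8 331.2  29.6  28.6  37.2] z 0.126
scene cap 128 [499.8  78.9  43.6  42.9   6.8] 0.043662232635850354
side cap 219 [497.5  78.8  46.8  45.6  97.8] 0.04182151154776501
t39.8 p [ 0.4922 -0.3167  0.2136] psi 154.0 q6 -1.89
(0.54, 0.33, 0.23, 90) -> [0.6012, 1.5057, -0.0413] 0.3556
```

Two in. Now the last bottle.

Call:
play_rows:
  plan:
    - [50,[0.39,0.98,-0.05],0.356]
    - [50,[0.39,0.98,-0.05],0.356]
    - [50,[0.39,0.98,-0.05],0.356]
    - [50,[0.39,0.98,-0.05],0.356]
    - [50,[0.39,0.98,-0.05],0.356]
    - [50,[0.39,0.98,-0.05],0.356]
    - [50,[0.39,0.98,-0.05],0.356]
    - [50,[0.39,0.98,-0.05],0.356]
    - [50,[0.39,0.98,-0.05],0.356]

```text
time_s: 40.7
eef_pos: [0.5227, 0.1054, 0.2315]
eef_rot: [-0.001, 0.709, 0.705, -0.001]
wrist_force: [0.9, 0.1, 0.4]
opening: 0.584
grasp_force: 0.0
```

```bash
python3 -c "
from h import *
go((.54,.331,.2,90))"
```

```text
t40.7 p [0.5227 0.1054 0.2315] psi 89.7 q6 -0.02
(0.54, 0.331, 0.2, 90) -> [0.5643, 0.0403, 0.0787] -0.0018
```

Call:
play_rows:
  plan:
    - [50,[0.564,0.04,0.08],-0.002]
    - [50,[0.564,0.04,0.08],-0.002]
    - [50,[0.564,0.04,0.08],-0.002]
    - [50,[0.564,0.04,0.08],-0.002]
    - [50,[0.564,0.04,0.08],-0.002]
    - [50,[0.564,0.04,0.08],-0.002]
    - [50,[0.564,0.04,0.08],-0.002]

```text
time_s: 41.4
eef_pos: [0.539, 0.3292, 0.1991]
eef_rot: [-0.001, 0.705, 0.709, -0.002]
wrist_force: [0.1, -0.3, -0.7]
opening: 0.583
grasp_force: 0.0
```

```bash
python3 tops.py wrist scene | grep stop; python3 -c "
from h import *
go((.54,.331,.093,90))"
```

```text
wrist stopper 1209 [540.1 332.6  31.1  30.9 176.1] z 0.126
scene stopper 81 [538.  331.   32.   28.2 177.1] z 0.125
t41.5 p [0.5399 0.3281 0.2004] psi 90.2 q6 0.35
(0.54, 0.331, 0.093, 90) -> [0.0075, 0.0007, 0.2684] 0.0013
```

Call:
play_rows:
  plan:
    - [50,[0.008,0,0.08],0.001]
    - [50,[0.008,0,0.16],0.001]
    - [50,[0.008,0,0.22],0.001]
    - [50,[0.008,0,0.262],0.001]
    - [50,[0.008,0,0.272],0.001]
    - [33,[0.008,0,0.272],0.001]
    - [25,[0.008,0,0.272],0.001]
    - [25,[0.008,0,0.272],0.001]
    - [25,[0.008,0,0.272],0.001]

```text
time_s: 42.4
eef_pos: [0.5407, 0.3327, 0.0934]
eef_rot: [0.0, 0.706, 0.708, 0.001]
wrist_force: [0.9, -1.0, -2.6]
opening: 0.356
grasp_force: 59.4
```

Call:
play_rows:
  plan:
    - [25,[0,0,-0.03],0]
    - [25,[0,0,-0.1],0]
    - [25,[0,0,-0.2],0]
    - [25,[0,0,-0.26],0]
    - [25,[0,0,-0.26],0]

```text
time_s: 42.9
eef_pos: [0.5431, 0.3338, 0.2029]
eef_rot: [0.002, 0.706, 0.708, 0.005]
wrist_force: [0.2, 0.8, -1.4]
opening: 0.359
grasp_force: 60.0
```

```bash
python3 -c "
from h import *
print(get_obs()['opening'],get_obs()['grasp_force'],get_obs()['wrist_force'])
go((.36,.38,.2,90))"
```

```text
0.35931645753030317 59.95351016521454 [ 0.2049034   0.77724076 -1.35409607]
t42.9 p [0.5431 0.3338 0.2029] psi 90.1 q6 0.36
(0.36, 0.38, 0.2, 90) -> [0.1164, -0.4576, 0.0033] 0.0007
```

Call:
play_rows:
  plan:
    - [25,[0.116,-0.457,0],0]
    - [25,[0.116,-0.457,0],0]
    - [25,[0.116,-0.457,0],0]
    - [25,[0.116,-0.457,0],0]
    - [25,[0.116,-0.457,0.06],0]
    - [25,[0.116,-0.457,0.14],0]
    - [25,[0.116,-0.457,0.22],0]
    - [25,[0.116,-0.457,0.25],0]
    - [25,[0.116,-0.457,0.25],0]

```text
time_s: 43.8
eef_pos: [0.3561, 0.3778, 0.0948]
eef_rot: [-0.0, 0.706, 0.708, -0.002]
wrist_force: [-0.1, 0.7, -1.6]
opening: 0.36
grasp_force: 63.1
```

```bash
python3 -c "
from h import *
print(get_obs()['opening'],get_obs()['grasp_force'],get_obs()['wrist_force'])
go((.36,.38,.0935,90))"
```

```text
0.3602676230587032 63.078850507736206 [-0.10107152  0.71401801 -1.56227067]
t43.8 p [0.3561 0.3778 0.0948] psi 90.1 q6 0.58
(0.36, 0.38, 0.0935, 90) -> [0.0055, 0.0099, 0.0033] 0.0006
```

Call:
play_rows:
  plan:
    - [25,[0,0,0],0]
    - [25,[0,0,0.003],0]
    - [25,[0,0,0.006],0]
    - [25,[0,0,0.006],0]

```text
time_s: 44.2
eef_pos: [0.3577, 0.3787, 0.0946]
eef_rot: [0.0, 0.707, 0.708, 0.0]
wrist_force: [-0.2, 0.4, -2.3]
opening: 0.358
grasp_force: 63.1
```

Call:
play_rows:
  plan:
    - [25,[0,0,0.004],0]
    - [25,[0,0,0.007],0]
    - [25,[0,0,0.007],0]

```text
time_s: 44.5
eef_pos: [0.3578, 0.3791, 0.0924]
eef_rot: [-0.0, 0.706, 0.708, 0.001]
wrist_force: [-2.8, -1.0, 5.5]
opening: 0.36
grasp_force: 64.1
```

Call:
play_rows:
  plan:
    - [32,[0,0,0],0]
    - [32,[0,0,0],0]
    - [32,[-0.02,0,0],0]
    - [32,[-0.04,0,0],0]
    - [32,[-0.06,0,0],0]
    - [32,[-0.08,0,0],0]
    - [32,[-0.1,0,0],0]
    - [32,[-0.115,0,0],0]
    - [32,[-0.115,0,0],0]

```text
time_s: 45.4
eef_pos: [0.3573, 0.3317, 0.0909]
eef_rot: [0.0, 0.707, 0.707, -0.0]
wrist_force: [-0.7, 0.5, -0.4]
opening: 0.376
grasp_force: 4.2
```

Call:
play_rows:
  plan:
    - [32,[-0.041,0,0.007],0]
    - [32,[-0.08,0,0.02],0]
    - [32,[-0.112,0,0.0375],0]
    - [32,[-0.142,0,0.06],0]
    - [32,[-0.174,0,0.0875],0]
    - [32,[-0.2,0,0.122],0]
    - [32,[-0.22,0,0.1525],0]
    - [32,[-0.235,0,0.1875],0]
    - [32,[-0.243,0,0.209],0]
    - [32,[-0.243,0,0.209],0]

```text
time_s: 46.4
eef_pos: [0.3564, 0.2344, 0.0062]
eef_rot: [-0.001, 0.707, 0.707, -0.001]
wrist_force: [-1.3, -0.8, 0.2]
opening: 0.374
grasp_force: 6.8
```

```bash
python3 lie.py .36 .31 .027
```

```text
wrist conf 0.59 ang -88.5 z 0.028 bodymid [0.3557 0.3037] len 0.07 ends [[0.355, 0.34], [0.358, 0.226]]
scene none
side bad fit
```

Call:
play_rows:
  plan:
    - [34,[0,0,0],0]
    - [36,[0,0,0],0]
    - [42,[0,0,-0.01],0]
    - [50,[0,0,-0.05],0]
    - [75,[0,0,-0.15],0]
    - [75,[0.1,0,-0.3],0]
    - [75,[0.15,0,-0.4],0]
    - [75,[0.18,0,-0.4],0]
    - [75,[0.18,0,-0.4],0]

```text
time_s: 47.6
eef_pos: [0.3595, 0.3102, 0.1716]
eef_rot: [0.001, 0.706, 0.709, 0.004]
wrist_force: [-0.7, 0.0, -0.3]
opening: 0.879
grasp_force: 0.0
```

```bash
python3 lie.py .36 .31 .027; python3 -c "
from h import *
go((.357,.310,.015,91))"
```

```text
wrist conf 0.68 ang -88.5 z 0.026 bodymid [0.357  0.3068] len 0.078 ends [[0.356, 0.347], [0.359, 0.224]]
scene bad fit
side bad fit
t47.9 p [0.3566 0.3062 0.1662] psi 90.0 q6 0.46
(0.357, 0.31, 0.015, 91) -> [0.0101, 0.0021, 0.3779] -0.0053
```

Call:
play_rows:
  plan:
    - [78,[0.006,0.001,0.1],-0.008]
    - [78,[0.006,0.001,0.2],-0.008]
    - [78,[0.006,0.001,0.3],-0.008]
    - [78,[0.006,0.001,0.36],-0.008]
    - [78,[0.006,0.001,0.38],-0.008]
    - [78,[0.006,0.001,0.38],-0.008]
    - [78,[0.006,0.001,0.38],-0.008]

```text
time_s: 48.6
eef_pos: [0.3587, 0.3099, 0.0166]
eef_rot: [0.0, 0.698, 0.716, 0.001]
wrist_force: [0.4, -0.2, 0.7]
opening: 0.912
grasp_force: 0.0
```

```bash
python3 -c "
from h import *
go((.357,.309,.0075,91.5))"
```

```text
t48.6 p [0.3587 0.3099 0.0166] psi 91.5 q6 0.44
(0.357, 0.309, 0.0075, 91.5) -> [-0.0023, -0.0044, 0.0227] 0.0001
```

Call:
play_rows:
  plan:
    - [78,[-0.002,-0.004,0.022],0]
    - [78,[-0.002,-0.004,0.022],0]
    - [60,[-0.002,-0.004,0.022],0]
    - [56,[-0.002,-0.004,0.022],0]
    - [45,[-0.002,-0.004,0.022],0]
    - [45,[-0.002,-0.004,0.022],0]
    - [45,[-0.002,-0.004,0.022],0]

```text
time_s: 49.3
eef_pos: [0.3566, 0.3092, 0.0077]
eef_rot: [0.0, 0.697, 0.717, 0.0]
wrist_force: [-3.0, -1.3, 6.8]
opening: 0.615
grasp_force: 61.6
```

Call:
play_rows:
  plan:
    - [45,[0,0,-0.03],0]
    - [45,[0,0,-0.1],0]
    - [45,[0,0,-0.2],0]
    - [45,[0,0,-0.3],0]
    - [45,[0,0,-0.4],0]
    - [45,[0,0,-0.5],0]
    - [45,[0,0,-0.55],0]
    - [45,[0,0,-0.55],0]

```text
time_s: 50.1
eef_pos: [0.358, 0.3099, 0.231]
eef_rot: [0.001, 0.697, 0.717, 0.004]
wrist_force: [0.5, -0.1, -3.4]
opening: 0.614
grasp_force: 63.7
```

Call:
play_rows:
  plan:
    - [45,[-0.98,0.2,0],-0.347]
    - [45,[-0.98,0.2,0],-0.347]
    - [45,[-0.98,0.2,0],-0.347]
    - [45,[-0.98,0.2,0],-0.347]
    - [45,[-0.98,0.2,0],-0.347]
    - [45,[-0.98,0.2,0],-0.347]
    - [45,[-0.98,0.2,0],-0.347]
    - [45,[-0.98,0.2,0],-0.347]
    - [45,[-0.98,0.2,0],-0.347]

```text
time_s: 51.0
eef_pos: [0.4418, -0.0628, 0.2252]
eef_rot: [-0.001, 0.222, 0.975, 0.0]
wrist_force: [1.9, 0.1, -1.6]
opening: 0.611
grasp_force: 63.5
```

```bash
python3 -c "
from h import *
print(get_obs()['opening'],get_obs()['grasp_force'],get_obs()['wrist_force'])
go((.5336,-.2312,.12,154))"
```

```text
0.6107618529260869 63.48478674888611 [ 1.93984049  0.05146152 -1.59014443]
t51.0 p [ 0.4418 -0.0628  0.2252] psi 154.3 q6 -1.53
(0.5336, -0.2312, 0.12, 154) -> [-0.3899, -0.28, 0.2619] 0.0018
```

Call:
play_rows:
  plan:
    - [45,[-0.39,-0.28,0],0.002]
    - [45,[-0.39,-0.28,0],0.002]
    - [45,[-0.39,-0.28,0],0.002]
    - [45,[-0.39,-0.28,0],0.002]
    - [45,[-0.39,-0.28,0],0.002]
    - [45,[-0.39,-0.28,0.1],0.002]
    - [45,[-0.39,-0.28,0.2],0.002]
    - [45,[-0.39,-0.28,0.28],0.002]
    - [45,[-0.39,-0.28,0.32],0.002]
    - [45,[-0.39,-0.28,0.32],0.002]

```text
time_s: 52.0
eef_pos: [0.5306, -0.2284, 0.0942]
eef_rot: [-0.004, 0.228, 0.974, 0.002]
wrist_force: [-1.0, 0.6, -1.9]
opening: 0.615
grasp_force: 63.7
```

```bash
python3 -c "
from h import *
print(get_obs()['opening'],get_obs()['grasp_force'],get_obs()['wrist_force'])
go((.5336,-.2312,.053,154))"
```

```text
0.6154991003953959 63.72959017753601 [-0.99900026  0.56002249 -1.91307833]
t52.0 p [ 0.5306 -0.2284  0.0942] psi 153.7 q6 -1.72
(0.5336, -0.2312, 0.053, 154) -> [-0.0109, -0.0031, 0.1028] -0.0019
```

Call:
play_rows:
  plan:
    - [45,[0,0,0.01],-0.002]
    - [45,[0,0,0.03],-0.002]
    - [45,[0,0,0.05],-0.002]
    - [45,[0,0,0.065],-0.002]
    - [45,[0,0,0.07],-0.002]
    - [45,[0,0,0.07],-0.002]

```text
time_s: 52.6
eef_pos: [0.5338, -0.231, 0.0706]
eef_rot: [-0.0, 0.225, 0.974, 0.0]
wrist_force: [0.0, 0.3, -2.7]
opening: 0.613
grasp_force: 63.7
```

```bash
python3 -c "
from h import *
go((.5336,-.2312,.0515,154))"
```

```text
t52.6 p [ 0.5338 -0.231   0.0706] psi 154.0 q6 -1.73
(0.5336, -0.2312, 0.0515, 154) -> [0.0001, -0.0008, 0.0477] -0.0
```

Call:
play_rows:
  plan:
    - [45,[0,-0.001,0.015],0]
    - [45,[0,-0.001,0.03],0]
    - [45,[0,-0.001,0.04],0]
    - [45,[0,-0.001,0.045],0]
    - [45,[0,-0.001,0.047],0]
    - [45,[0,-0.001,0.047],0]

```text
time_s: 53.2
eef_pos: [0.5339, -0.2315, 0.0522]
eef_rot: [0.0, 0.225, 0.974, -0.0]
wrist_force: [-0.1, 0.2, -2.4]
opening: 0.613
grasp_force: 63.7
```

Call:
play_rows:
  plan:
    - [45,[0,0,0.001],0]
    - [52,[0,0,0.001],0]
    - [54,[0,0,0.001],0]
    - [56,[0,0,0.001],0]
    - [62,[0,0,0.001],0]
    - [66,[0,0,-0.02],0]
    - [66,[0,0,-0.08],0]
    - [66,[0,0,-0.2],0]
    - [66,[0,0,-0.3],0]
    - [66,[0,0,-0.4],0]

```text
time_s: 54.2
eef_pos: [0.5339, -0.2314, 0.2149]
eef_rot: [0.001, 0.225, 0.974, -0.0]
wrist_force: [0.0, 0.0, -0.4]
opening: 0.771
grasp_force: 0.0
```

```bash
python3 cr.py; python3 chk.py; python3 sw.py; python3 -c "
from h import *
s=SW-.025*WX; go((*s,.2,64))"
```

```text
scene 1 y 0.0006 tilt -0.006 z 0.0712 body a [-0.0204  0.046 ] mid 0.0128 n 261
scene 2 y -0.0009 tilt -0.023 z 0.0708 body a [-0.0341  0.048 ] mid 0.0070 n 298
scene 3 y -0.0002 tilt 0.024 z 0.0709 body a [-0.0347  0.0459] mid 0.0056 n 364
wrist 1 y 0.0010 tilt 0.001 z 0.0704 body a [-0.0338  0.0467] mid 0.0065 n 5084
wrist 2 y 0.0010 tilt 0.003 z 0.0705 body a [-0.0343  0.0458] mid 0.0058 n 4436
wrist 3 y 0.0010 tilt -0.002 z 0.0707 body a [-0.0341  0.0456] mid 0.0058 n 4736
scene cap 128 [499.2  78.8  45.6  43.7   6.7] 0.04412155213194795
side cap 221 [497.7  78.9  47.   45.1  99. ] 0.041721828762099684
612 [ 538.9 -164.8   87.3   19.5   63.1] along x: -0.024325300000000032
29 [ 554.3 -138.6   24.5   18.3   46.5] along x: -0.021956300000000064
t54.5 p [ 0.5332 -0.231   0.2112] psi 154.0 q6 -1.73
(np.float64(0.550993), np.float64(-0.138436), 0.2, 64) -> [0.0613, 0.2275, 0.0282] 0.5
```

Call:
play_rows:
  plan:
    - [40,[0.061,0.227,0],0.5]
    - [40,[0.061,0.227,0],0.5]
    - [40,[0.061,0.227,0],0.5]
    - [40,[0.061,0.227,0],0.5]
    - [40,[0.061,0.227,0],0.5]
    - [40,[0.061,0.227,0],0.5]
    - [40,[0.061,0.227,0],0.5]
    - [40,[0.061,0.227,0],0.5]
    - [40,[0.061,0.227,0],0.5]
    - [40,[0.061,0.227,0],0.5]

```text
time_s: 55.5
eef_pos: [0.5506, -0.1386, 0.21]
eef_rot: [-0.002, 0.827, 0.563, -0.001]
wrist_force: [0.2, 0.1, 0.3]
opening: 0.469
grasp_force: 0.0
```

Call:
play_rows:
  plan:
    - [40,[0,0,0],0.05]
    - [40,[0,0,0],0.05]
    - [40,[0,0,0],0.05]

```text
time_s: 55.8
eef_pos: [0.551, -0.1388, 0.2108]
eef_rot: [-0.001, 0.866, 0.501, -0.001]
wrist_force: [-0.6, -0.3, -1.0]
opening: 0.467
grasp_force: 0.0
```

```bash
python3 sw.py; python3 -c "
from h import *
s=SW-.0235*WX; go((*s,.046,64))"
```

```text
616 [ 538.6 -162.6   84.5   19.8   60.4] along x: -0.02555860000000001
29 [ 554.5 -138.5   27.    18.4   45.3] along x: -0.021820299999999977
t55.9 p [ 0.5513 -0.1389  0.2114] psi 60.0 q6 0.07
(np.float64(0.5523414999999999), np.float64(-0.139093), 0.046, 64) -> [0.001, 0.0029, 0.4135] -0.022
```

Call:
play_rows:
  plan:
    - [40,[0,0.004,0],-0.022]
    - [40,[0,0.004,0.1],-0.022]
    - [40,[0,0.004,0.2],-0.022]
    - [40,[0,0.004,0.3],-0.022]
    - [40,[0,0.004,0.38],-0.022]
    - [40,[0,0.004,0.412],-0.022]
    - [40,[0,0.004,0.412],-0.022]

```text
time_s: 56.6
eef_pos: [0.5517, -0.1393, 0.0455]
eef_rot: [-0.002, 0.849, 0.529, -0.001]
wrist_force: [-0.4, -0.8, 0.8]
opening: 0.469
grasp_force: 0.0
```

```bash
python3 -c "
from h import *
o,p,_,_=pose(); print((p[:2]-SW)@WX,(p[:2]-SW)@WY)
s=SW+.016*WX; go((*s,.046,64))"
```

```text
-0.024022748258698864 -0.0004786342230569017
t56.6 p [ 0.5517 -0.1393  0.0455] psi 63.9 q6 -0.00
(np.float64(0.5878519999999999), np.float64(-0.15639399999999998), 0.046, 64) -> [0.0014, 0.1, -0.0017] -0.0006
```

Call:
play_rows:
  plan:
    - [40,[0,0.02,0],0]
    - [40,[0,0.04,0],0]
    - [40,[0,0.055,0],0]
    - [40,[0,0.07,0],0]
    - [40,[0,0.08,0],0]
    - [40,[0,0.09,0],0]
    - [40,[0,0.097,0],0]
    - [40,[0,0.102,0],0]
    - [40,[0,0.102,0],0]

```text
time_s: 57.5
eef_pos: [0.59, -0.1581, 0.0473]
eef_rot: [0.0, 0.849, 0.529, 0.0]
wrist_force: [-0.8, -0.2, 0.8]
opening: 0.463
grasp_force: 0.0
```

```bash
python3 sw.py; python3 -c "
from h import *
o,p,_,_=pose(); print(o['wrist_force'],(p[:2]-SW)@WX)"
```

```text
2561 [ 582.8 -152.6   28.4   19.9   63.8] along x: 0.009797200000000004
21 [ 583.1 -152.    24.    13.    65.1] along x: 0.00980410000000008
[0.17951301 0.47288708 0.38052593] 0.0185299138731732
```

Call:
play_rows:
  plan:
    - [40,[0,0.01,0],0]
    - [40,[0,0.02,0],0]
    - [40,[0,0.027,0],0]
    - [40,[0,0.033,0],0]
    - [40,[0,0.038,0],0]
    - [40,[0,0.043,0],0]
    - [40,[0,0.043,0],0]

```text
time_s: 58.3
eef_pos: [0.605, -0.1654, 0.0472]
eef_rot: [-0.0, 0.849, 0.529, -0.0]
wrist_force: [-2.9, 1.4, 0.7]
opening: 0.47
grasp_force: 1.3
```

```bash
python3 sw.py; python3 -c "
from h import *
o,p,_,_=pose(); print(o['wrist_force'],(p[:2]-SW)@WX)"
```

```text
2761 [ 566.3 -178.6  104.    28.    30.5] along x: 0.0063516999999999385
23 [ 596.8 -161.8   22.3   12.9   69.5] along x: 0.02641280000000002
[-0.63714085  1.60095108 -0.58437607] 0.035323859633053324
```

Call:
play_rows:
  plan:
    - [40,[0,0.004,0],0]
    - [40,[0,0.008,0],0]
    - [40,[0,0.01,0],0]
    - [40,[0,0.01,0],0]

```text
time_s: 58.8
eef_pos: [0.6053, -0.1654, 0.047]
eef_rot: [-0.004, 0.849, 0.529, -0.003]
wrist_force: [-14.8, 6.8, 11.2]
opening: 0.471
grasp_force: 8.3
```

Call:
play_rows:
  plan:
    - [40,[0,-0.018,0],0]
    - [40,[0,-0.018,0],0]
    - [40,[0,-0.018,-0.1],0]
    - [40,[0,-0.018,-0.22],0]
    - [40,[0,-0.018,-0.34],0]
    - [40,[0,-0.018,-0.45],0]
    - [40,[0,-0.018,-0.45],0]

```text
time_s: 59.5
eef_pos: [0.6069, -0.1664, 0.2366]
eef_rot: [0.007, 0.849, 0.529, 0.004]
wrist_force: [1.4, -0.8, 0.1]
opening: 0.468
grasp_force: 0.0
```

```bash
python3 sw.py; python3 cr.py scene; python3 chk.py; python3 - <<'E'
from h import *
print(get_obs()["wrist_force"])
c=camera("scene"); cv2.imwrite("pics/v9.png",cv2.resize(c["image"][90:310,130:400,::-1],None,fx=2.7,fy=2.7,interpolation=2))
E
```

```text
505 [ 566.  -179.   104.6   27.3   30.9] along x: 0.006257199999999974
32 [ 596.4 -161.3   26.2   19.    63.2] along x: 0.02583419999999996
scene 1 y 0.0000 tilt 0.000 z 0.0710 body a [0.0321 0.0485] mid 0.0403 n 103
scene 2 y 0.0014 tilt 0.004 z 0.0701 body a [-0.0195  0.0466] mid 0.0135 n 146
scene 3 y -0.0005 tilt -0.004 z 0.0709 body a [-0.0346  0.0456] mid 0.0055 n 366
scene cap 127 [499.8  79.1  43.7  43.1 100.1] 0.043878579479916316
side cap 219 [498.   79.   47.5  46.1  99. ] 0.04159542734643749
[ 1.13475436 -0.5479274   0.38657822]
```

View pics/v9.png

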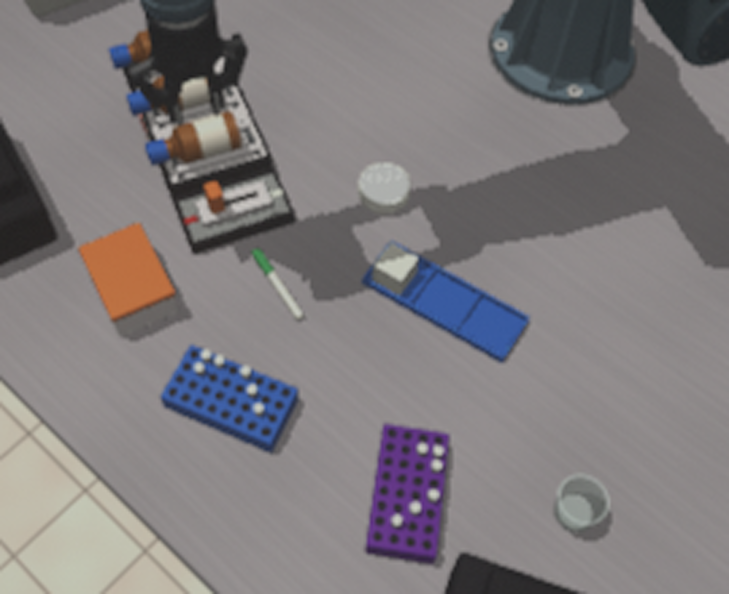

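The picture shows all three bottles in the cradles (stoppers near pixel 125–155, 55–150) and the cap in its pocket at (395, 268). The switch grip is at its far end (215, 195), hard against its stop. The bystanders have not moved and the arm is clear of everything, so I'll hand in.

```bash
python3 -c "
from bench import *
print(hand_in())"
```

```text
the job is handed in; nothing more can be done
None
```

I turned the switch off first, put the one cap that was there in a pocket of the holder, laid the three bottles in the three cradles, pushed the switch back on to its stop, and handed the job in; my last camera checks agreed with this, but the hand-in gave no verdict.

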